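# Load the sample trays under the dosing bridge

### The arm

A 6-joint arm with a two-finger parallel gripper is mounted at the origin on the work surface. World frame = base frame: x ahead of the robot, y to its left, z up, the work surface at z = 0. Lengths are in m, angles in rad, forces in N, time in s.
With the tool pointing down it reaches from about 0.375 to 0.9 m from the base axis. Payload 3.1 kg.
Tool frame: the origin (TCP) lies at the very end of the fingers, on their centre line; the grasp point (between the pads) lies 19 mm behind it (bot.hold_point_z is the distance from the TCP to the grasp point, in m); z points along the fingers, y is the line along which they close (so a half turn about z gives the same grasp; the last joint's range is limited). The gripper opens to 87 mm and grips with 3 to 60 N. Pads are 19 mm wide; open, the fingers measure 117 mm over their backs; the gripper's body (75 mm by 190 mm) begins 51 mm behind the grasp point.
Start: joints at [1.079, 0.527, 1.433, -0, 1.181, -0.178], TCP at [0.192, 0.595, 0.223] pointing down, gripper open.
Joint ranges: [-3.08, 3.08], [-0.75, 2.2], [0.22, 2.44], [-1.43, 4.57], [0, 2.65], [-2.85, 2.85]. Speed limits (rad/s): [2.79, 2.79, 3.14, 3.14, 3.14, 3.14].

### API

Orientations are given as a unit quaternion [x, y, z, w].
In Python, from workcell import bot gives the robot as it stands.
- The arm moves only by the tool jog_arm, never from a script. Its argument "moves" is a list of rows, each an object with "translation": the shift along the tool's x, y, z as a fraction of full scale, a list of three; "twist": the turn about the tool's z as a fraction of full scale; "jaw": the closure, from -1 (fully open) to 1 (shut). A call has 1 to 5 rows; each row shifts and turns the commanded pose from where the row before left it, along the tool's axes as they then stand; what a row does not reach is not made up. Full scale, the value 1, is 50 cm for a shift and pi rad for a turn. A row lasts 1/8 s, in which the tool goes at most 62.5 mm and 10.7 degrees, less where a joint would pass 70% of its speed; a pose out of reach is approached as far as the arm can. A call with a number of a shift or a turn outside -1 to 1 is refused whole. A call with a gripper value outside its range is refused whole. The fingers move at their own pace and stop on an object; "grip_force" is the grip in N (left out, the last holds). Time passes only in rows, so rows that do not move let the fingers close. It gives the time, the measured TCP pose, the force, the opening and the grip force at its end, in the units of the state.
- bot.get_obs(): the state, without advancing time (a new reading comes with each control period).
- bot.get_image(name): name is "scene" or "side" or "wrist"; returns a dict with "img" (384x512x3 uint8, red, green, blue), "K" (3x3 intrinsics, pixels), "rvec" (rotation vector, rad) and "tvec" (3), from world to camera coordinates, as OpenCV has them. Camera axes: x right, y down, z forward; pixel columns grow to the right and rows downward; lengths in m; the calibration is good to about 2 mm. A picture is of the moment at which its call begins. There is no depth.
- bot.close_job(): hands the job in; it is judged then, once.
The state is a dict: "time": time; "qpos": joint angles; "qvel": joint speeds; "joint_torque": joint torques, N m; "position": TCP position; "tcp_rot": TCP orientation; "force": force on the tool from outside, world axes, zero at the start; "ft_torque": the same for the moment, N m; "finger_gap": opening from 0.0 (shut) to 1.0 (fully open); "gripper_force": force on a finger pad.
Only numpy, scipy, OpenCV 4.12 (cv2) and the standard library are available. Lean on these libraries where they do the work, as an engineer would, in place of code of your own. Each camera call takes 0.05 s, during which the arm holds its last target. There are 200 camera calls.

### The job

Using the steel lifter as a spatula under each sample tray, carry every tray on the bench to the bay of its own colour and set it down in the middle of the bay, square to it, straight below the needle. When all the trays are in, lay the lifter back on its rubber mat as it lay at the start, and only then push the lamp's lever all the way over to on. Keep the gripper off the trays, let nothing touch the needles, and leave the bottle, the beaker and the jar alone.

Things in the scene. Friction and masses are not known exactly. Their poses are not given: they have to be found in the camera images.
- tray_blue: sample tray, may be absent (None): blue plate 90 x 90 x 5 mm, white 62 mm sheet on top, 19 mm high over all, 0.16 kg, too wide to grip. Under it two grey runners along its x (10 wide, 12 high, 90 mm long, at y = +-40 mm) leave a tunnel 70 mm wide, 12 mm high, open at both x ends, for the lifter's blade. Origin: centre of the runners' underside, z up.
- tray_orange: sample tray, may be absent (None): orange plate 90 x 90 x 5 mm, white 62 mm sheet on top, 19 mm high over all, 0.16 kg, too wide to grip. Under it two grey runners along its x (10 wide, 12 high, 90 mm long, at y = +-40 mm) leave a tunnel 70 mm wide, 12 mm high, open at both x ends, for the lifter's blade. Origin: centre of the runners' underside, z up.
- tray_green: sample tray, may be absent (None): green plate 90 x 90 x 5 mm, white 62 mm sheet on top, 19 mm high over all, 0.16 kg, too wide to grip. Under it two grey runners along its x (10 wide, 12 high, 90 mm long, at y = +-40 mm) leave a tunnel 70 mm wide, 12 mm high, open at both x ends, for the lifter's blade. Origin: centre of the runners' underside, z up.
- bay_blue: blue lane, 146 x 106 mm, on the bridge's slab, where the blue tray belongs. Origin: the lane's centre on the slab's surface (20 mm above the table), straight below its needle; x along the lane, away from the robot (entered from -x), y across, z up. Fixed; the three bays change places from start to start.
- bay_orange: orange lane, 146 x 106 mm, on the bridge's slab, where the orange tray belongs. Origin: the lane's centre on the slab's surface (20 mm above the table), straight below its needle; x along the lane, away from the robot (entered from -x), y across, z up. Fixed; the three bays change places from start to start.
- bay_green: green lane, 146 x 106 mm, on the bridge's slab, where the green tray belongs. Origin: the lane's centre on the slab's surface (20 mm above the table), straight below its needle; x along the lane, away from the robot (entered from -x), y across, z up. Fixed; the three bays change places from start to start.
- bridge: dosing bridge, fixed: black slab 150 (x) x 400 (y) x 20 mm; grey posts 40 (x) x 10 (y) mm at y = -195, -65, 65, 195 mm (120 mm clear between) carry a beam 40 mm deep, 120 to 142 mm above the table. Bays between them at y = -130, 0, 130 mm; a back stop 16 mm high crosses them at x = 58 to 66 mm. Origin: centre of the slab's underside, x away from the robot, z up.
- needles: three dosing needles in holders 22 mm in diameter, hanging from the bridge's beam over the bays' centres; same origin and axes as the bridge. The tips end 80 mm above the table, 60 mm above the slab. Clear reservoirs stand on the beam above them, up to 200 mm above the table.
- lifter: steel spatula, 0.30 kg, stands on its blade: 3 mm thick, 46 mm wide, from x = -135 to +28 mm, then a nose 36 mm wide to x = +43 mm. Posts (10 x 22 mm) at x = -66 and -127 mm carry the handle. Origin: underside of the blade, at the point that goes under a tray's centre (16 mm then stay free before the front post); x to the nose, z up. Starts on the mat, origin over origin, same way.
- lifter_grip (a point): centre of the lifter's handle, 96.5 mm behind its origin and 85 mm above the blade's underside: a black bar 86 mm long (along x), 22 mm wide (y), 26 mm high, open below between the posts. Axes turn with the lifter. Grip here from above, fingers closing along y.
- mat: black rubber mat, fixed, the lifter's place: 220 x 90 x 2 mm, from x = -160 to +60 mm, y +-45 mm, top 2 mm above the table. Origin: on the table, below where the lifter's origin belongs; x points the way the lifter's nose belongs.
- lamp (a joint): the lamp's lever, angle in rad: 0 = off (leans 0.5 rad to its base's -x), 1.0 = on, stop (leans 0.5 rad to +x, away from the robot). It stays where it is left; about 1 N at the knob moves it.
- lamp_base: white lever housing, 70 (x) x 50 (y) x 25 mm, fixed to the bench; the lever's axis runs along its y, 22 mm above the origin, the lever is 80 mm long. Origin: centre of the underside, x the way the lever is pushed to switch on, z up.
- lamp_tip (a point): centre of the red ball (26 mm in diameter) at the lever's tip.
- bottle: bystander: pale bottle with a blue cap, 60 mm in diameter, 120 mm tall, origin at the centre of its underside.
- beaker: bystander: glass beaker, 72 mm in diameter, 90 mm tall, origin at the centre of its underside.
- jar: bystander: amber jar, 64 mm in diameter, 80 mm tall, origin at the centre of its underside.
Not all that is in view belongs to the job. There is more than one size of the mat; the one meant has the size given above.

How it is judged:
By the outcome, as a careful person would: the job done as asked, in the order asked, and still so for the second after the job is handed in, with the robot touching nothing.
Of tray_blue, tray_orange, tray_green only 2 to 3 are there at a start; the rules pass over those that are not, and their reading is None.
At some moment in a run one of tray_blue, tray_orange, tray_green may be knocked a few centimetres aside while the robot is not near it.
It also fails if it takes over 210 s, if anything falls off the work surface, if the arm or the gripper's body presses on something with over 40 N, if the wrist force passes 120 N, or if a joint passes its speed limit or range.

## Working session

There is one attempt and no reset: what is moved stays moved. The work goes in short steps, Python scripts to look and compute and a tool call to move; the robot and the scene stay as the last step left them, time stands still between calls to the robot, and variables do not carry over. Pictures are saved under pics/ and viewed, at most 14 in all, crops included, and the job is handed in when it is done.

Besides the shell and the picture viewer there is one more tool, called after "Call:" as name(argument=value, ...) on one line, values as JSON. jog_arm: Moves the arm, as the interface text tells. Its arguments: {"type":"object","properties":{"moves":{"type":"array"},"grip_force":{"type":"number"}},"required":["moves"]}

```bash
ls; mkdir -p pics; python3 - <<'E'
from workcell import bot
import cv2,numpy as np
o=bot.get_obs();print(o)
for n in ("scene","side"):
    d=bot.get_image(n);np.savez(f"pics/{n}0.npz",**d);print(n,d["K"],d["rvec"],d["tvec"])
    cv2.imwrite(f"pics/{n}0.png",cv2.resize(d["img"][:,:,::-1],(800,600),interpolation=cv2.INTER_CUBIC))
E
```

```text
pics
{'time': 0.0, 'qpos': array([ 1.07949814e+00,  5.28466919e-01,  1.43387762e+00, -1.80513935e-06,
        1.18137015e+00, -1.78509289e-01]), 'qvel': array([-1.16784196e-03, -1.02025986e-04,  2.37372551e-04,  5.05581132e-05,
        6.23678879e-04,  7.62580331e-04]), 'joint_torque': array([ 1.09566132e-03, -4.40036523e+01, -1.76598090e+01,  6.34386786e-02,
        5.81715989e-02, -1.58438556e-04]), 'position': array([0.1919573 , 0.59404319, 0.221579  ]), 'tcp_rot': array([ 1.55757253e-01,  9.87794793e-01, -1.00234641e-03, -3.47946046e-04]), 'force': array([-0.60394263,  0.23101111,  0.3192661 ]), 'ft_torque': array([-0.06381128,  0.01115412, -0.01856382]), 'gripper_force': 0.0, 'finger_gap': 0.9977035095490294}
scene [[415.45832721   0.         257.8719836 ]
 [  0.         415.45832721 187.75807007]
 [  0.           0.           1.        ]] [ 1.86327707  1.21156904 -0.63508796] [-0.22442775 -0.18029227  1.50843165]
side [[399.16131418   0.         244.6157406 ]
 [  0.         399.16131418 188.86635516]
 [  0.           0.           1.        ]] [ 2.36181912 -0.56399761  0.22636709] [-0.45874317  0.2254688   1.18128555]
```

View pics/scene0.png

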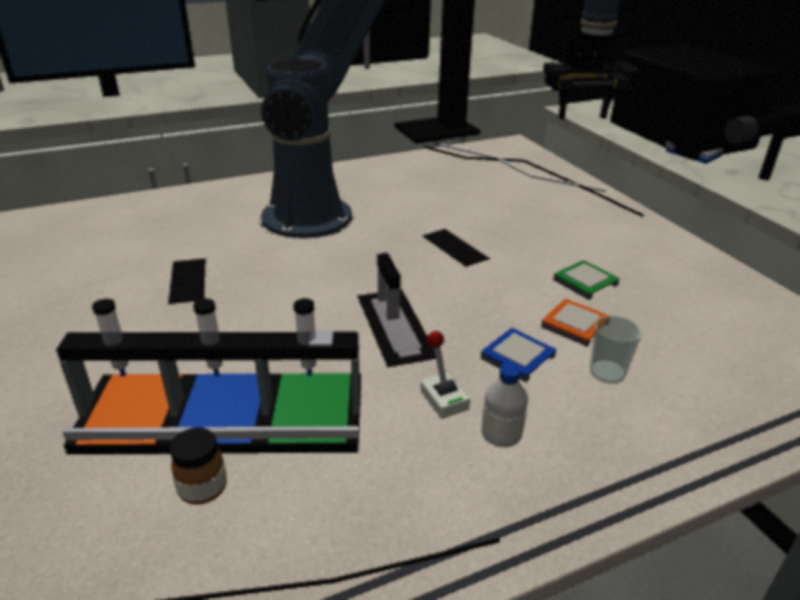

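View pics/side0.png

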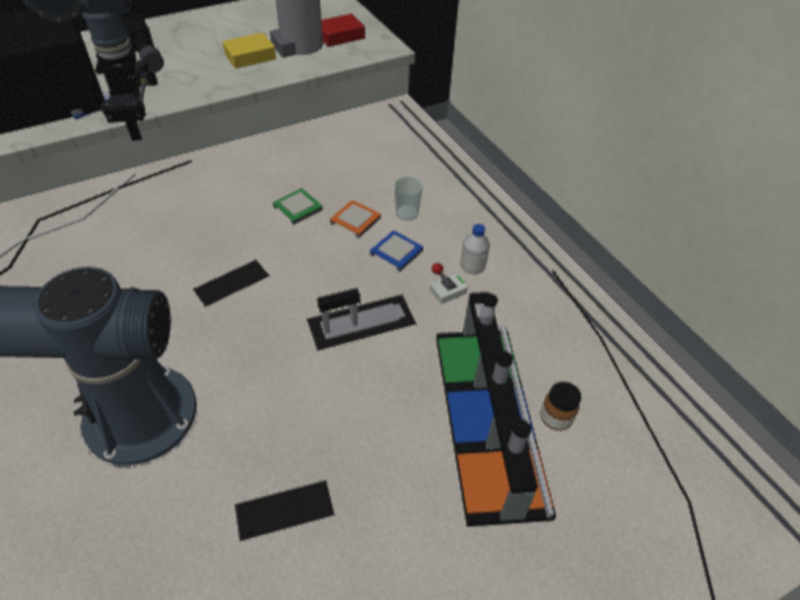

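The scene shows the orange, blue and green bays left to right (seen from the front). The lifter's mat is at (395,325), the lamp at (445,370), and trays blue (518,350), orange (575,318) and green (587,277). The side view agrees. All three trays are present.

```bash
cat > h.py <<'E'
import cv2,numpy as np
from scipy.spatial.transform import Rotation as R
def cam(d): return d["K"],cv2.Rodrigues(np.array(d["rvec"]))[0],np.array(d["tvec"]).ravel()
def ray(d,uv):
    K,Rm,t=cam(d);uv=np.atleast_2d(uv).astype(float)
    v=np.c_[uv,np.ones(len(uv))]@np.linalg.inv(K).T@Rm
    return -Rm.T@t,v
def plane(d,uv,z):
    c,v=ray(d,uv);return (c+v*((z-c[2])/v[:,2])[:,None])[:,:2]
def proj(d,P):
    return cv2.projectPoints(np.array(P,float).reshape(-1,3),np.array(d["rvec"]),np.array(d["tvec"]),d["K"],None)[0][:,0]
def tri(d1,u1,d2,u2):
    A=[];b=[]
    for d,u in((d1,u1),(d2,u2)):
        c,v=ray(d,u);v=v[0]/np.linalg.norm(v[0]);M=np.eye(3)-np.outer(v,v);A.append(M);b.append(M@c)
    return np.linalg.lstsq(np.vstack(A),np.hstack(b),rcond=None)[0]
S=4
def up(d): return cv2.resize(d["img"],None,fx=S,fy=S,interpolation=cv2.INTER_CUBIC)
def unup(p): return (np.asarray(p,float)+.5)/S-.5
RNG=dict(blue=((105,120,60),(125,255,255)),orange=((6,120,90),(18,255,255)),green=((50,100,50),(80,255,255)))
def mask(d,c):
    h=cv2.cvtColor(up(d),cv2.COLOR_RGB2HSV);return cv2.inRange(h,*[np.array(x) for x in RNG[c]])
def contours(m,amin):
    cs,hi=cv2.findContours(m,cv2.RETR_CCOMP,cv2.CHAIN_APPROX_NONE)
    return [(unup(c[:,0]),hi[0][i][3]>=0,cv2.contourArea(c)/S/S) for i,c in enumerate(cs) if cv2.contourArea(c)/S/S>amin]
def rect(P):
    (x,y),(w,h),a=cv2.minAreaRect((np.asarray(P)*1000).astype(np.float32))
    return np.round([x,y,w,h,a],1)
E
cat > m0.py <<'E'
from h import *
D={n:dict(np.load(f"pics/{n}0.npz")) for n in("scene","side")}
for n,d in D.items():
    for c in RNG:
        for p,hole,a in contours(mask(d,c),60):
            print(n,c,"hole" if hole else "out",int(a),p.mean(0).round(),rect(plane(d,p,.019 if hole else .017 if a<1500 else .02)))
    g=cv2.cvtColor(up(d),cv2.COLOR_RGB2HSV)
    dark=cv2.inRange(g,(0,0,0),(180,255,60))
    for p,hole,a in contours(dark,200):
        q=rect(plane(d,p,.002))
        if a<6000 and not hole: print(n,"dark",int(a),p.mean(0).round(),q)
    red=cv2.inRange(g,(0,150,80),(4,255,255))|cv2.inRange(g,(174,150,80),(180,255,255))
    for p,hole,a in contours(red,15): print(n,"red",int(a),p.mean(0).round(1))
E
python3 m0.py
```

```text
scene blue out 69 [149. 282.] [ 655.4 -308.6   50.     9.5   66.5]
scene blue out 1523 [142. 257.] [ 567.7 -302.3  110.   123.1   67.1]
scene blue out 816 [330. 228.] [648.3 148.   90.6 127.   23.1]
scene blue hole 416 [332. 223.] [638.7 165.7  67.4  70.1  23.9]
scene orange out 169 [ 74. 282.] [ 591.7 -455.7  108.4   10.8   67. ]
scene orange out 1461 [ 83. 258.] [ 513.9 -422.7  109.6  115.2   67.2]
scene orange out 606 [368. 204.] [602.2 309.1  91.4  94.5  27.6]
scene orange hole 315 [369. 203.] [603.3 311.5  69.5  67.2  26.8]
scene green out 158 [196. 282.] [ 694.7 -215.3  109.2   10.    67.1]
scene green out 1540 [200. 256.] [ 619.2 -182.7  110.   113.2   67. ]
scene green out 163 [374. 178.] [495.5 414.4  90.9  92.7  13.4]
scene dark 1092 [497. 353.] [1075.   252.7   66.6  150.    53.1]
scene dark 886 [389. 333.] [962.4 131.7 611.7   9.4  89.9]
scene dark 1909 [134. 287.] [ 652.  -346.   408.4   99.1   62.3]
scene dark 1380 [302. 341.] [915.9  29.7 912.   65.   85.5]
scene dark 4812 [136. 237.] [ 477.1 -323.7  506.4  227.4   67.1]
scene dark 635 [122. 184.] [ 206.7 -299.3   76.5
[... 852 characters left out ...]
132.] [487.7 416.3  89.2  90.6  13.6]
side dark 311 [324. 331.] [ 511.2 -481.2   33.4  153.1   61.1]
side dark 1324 [181. 326.] [ 175.9 -296.4   62.2  157.3   79.1]
side dark 289 [361. 254.] [ 744.3 -331.3   67.7   58.2   31.9]
side dark 524 [233. 206.] [472.   16.4  85.3 215.4  82.2]
side dark 2139 [312. 251.] [ 617.6 -229.7  469.3  149.8   66.9]
side dark 224 [217. 192.] [453.8  91.4  44.1  93.8  81.6]
side dark 4883 [ 69. 227.] [-16.2 137.9 329.1 416.4  15.7]
side dark 1213 [ 48. 188.] [-58.1 369.3 156.8 157.6  84.7]
side dark 534 [147. 181.] [259.6 250.  155.9  60.9   9.2]
side dark 2434 [269.  28.] [1144.9  999.1  820.5  384.    64.2]
side red 23 [279.4 171.4]
side red 235 [216.4  17.3]
```

```bash
python3 - <<'E'
from h import *
D={n:dict(np.load(f"pics/{n}0.npz")) for n in("scene","side")}
rows=[]
for n,d in D.items():
    r=[]
    for P in((.638,.166,.01),(.601,.312,.01),(.49,.416,.01)):
        u,v=proj(d,P)[0].round().astype(int)
        r.append(cv2.resize(d["img"][v-16:v+17,u-22:u+23,::-1],(266,266),interpolation=cv2.INTER_CUBIC))
    rows.append(np.hstack(r))
cv2.imwrite("pics/c0.png",np.vstack(rows))
# lifter: bright steel blade & mat check, side view
d=D["side"];g=cv2.cvtColor(up(d),cv2.COLOR_RGB2HSV)
for n,d in D.items():
    for yaw in(-7.8,):
        c,s=np.cos(np.radians(yaw)),np.sin(np.radians(yaw));o=np.array([.5216,.0096])
        pts=[[x,y,z] for x,y,z in((-.16,-.045,.002),(-.16,.045,.002),(.06,-.045,.002),(.06,.045,.002),(-.0965,0,.1))]
        W=[[o[0]+c*x-s*y,o[1]+s*x+c*y,z] for x,y,z in pts];print(n,(proj(d,W)*800/512).round(0).tolist())
print("tip",tri(D["scene"],[277.9,214.4],D["side"],[279.4,171.4]))
d=bot=None
E
python3 - <<'E'
import sys;sys.path.insert(0,'.')
from workcell import bot
import cv2
d=bot.get_image("wrist");cv2.imwrite("pics/w0.png",d["img"][:,:,::-1]);print(d["rvec"],d["tvec"],d["K"])
E
```

```text
scene [[356.0, 294.0], [402.0, 287.0], [387.0, 366.0], [439.0, 356.0], [388.0, 263.0]]
side [[317.0, 350.0], [306.0, 318.0], [416.0, 323.0], [402.0, 294.0], [338.0, 296.0]]
tip [0.64388799 0.00350015 0.09784326]
[-2.35513042 -1.71344223 -0.2321993 ] [-0.62416743 -0.03224363  0.38903194] [[290.76374389   0.         258.66558498]
 [  0.         290.76374389 188.4133612 ]
 [  0.           0.           1.        ]]
```

View pics/c0.png

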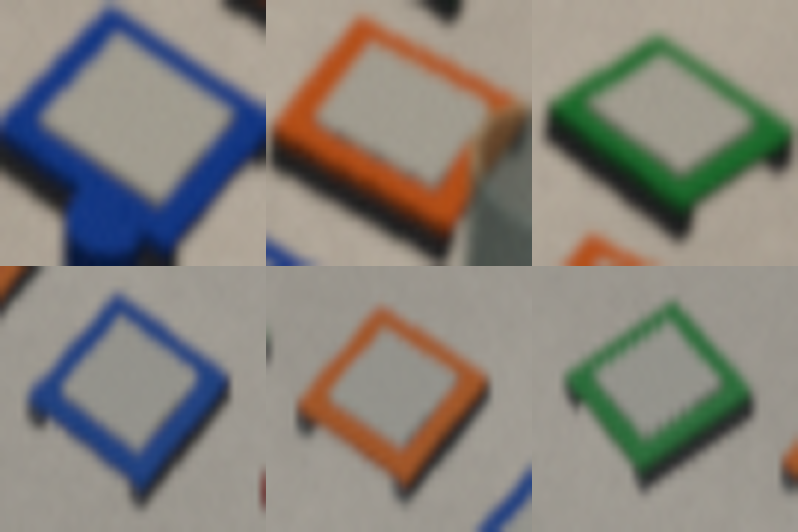

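View pics/w0.png

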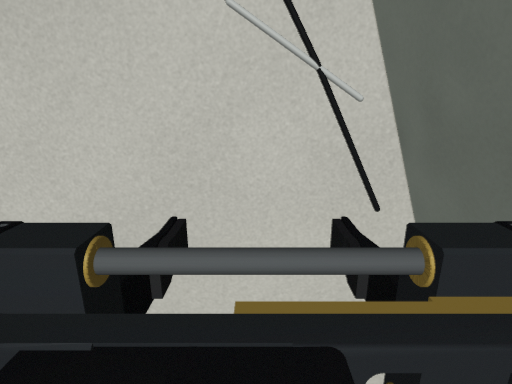

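Crops: in the side view every tray's open tunnel is on the lower-left face (world ~204°), so the blade goes in along yaw ≈24°/27°/13.5°. The wrist view shows only cables on the table, with the fingers at rows 220–300.

```bash
python3 - <<'E'
from h import *
rv=np.array([-2.35513042,-1.71344223,-0.2321993]);t=np.array([-0.62416743,-0.03224363,0.38903194])
Rm=cv2.Rodrigues(rv)[0];c=-Rm.T@t;Rt=R.from_quat([.155757,.987795,-.001,-.00035]).as_matrix()
p=np.array([.19196,.59404,.22158]);print("cam in tool",Rt.T@(c-p),"axes in tool\n",(Rt.T@Rm.T).round(3))
# moves for grip: psi target
d=np.array([.426,.0227])-p[:2];print("tool shift",Rt[:2,:2].T@d, np.degrees(np.arctan2(Rt[1,0],Rt[0,0])))
E
```

```text
cam in tool [ 7.29138746e-02  7.33494688e-05 -1.61013332e-01] axes in tool
 [[-0.    -0.963 -0.268]
 [ 1.    -0.     0.001]
 [-0.001 -0.268  0.963]]
tool shift [-0.39849271 -0.47160045] 162.07856533028
```

Call:
jog_arm(moves=[{"translation": [-0.08,-0.094,0],"twist": 0,"jaw": -1},{"translation": [-0.08,-0.094,0],"twist": 0,"jaw": -1},{"translation": [-0.08,-0.094,0],"twist": 0,"jaw": -1},{"translation": [-0.08,-0.094,0],"twist": 0,"jaw": -1},{"translation": [-0.08,-0.094,0],"twist": 0,"jaw": -1}])

```text
time: 0.78
position: [0.3108, 0.3078, 0.2226]
tcp_rot: [0.155, 0.988, 0.0, 0.0]
force: [0.4, -0.4, 0.8]
finger_gap: 1.0
gripper_force: 0.0
```

Call:
jog_arm(moves=[{"translation": [-0.08,-0.094,0],"twist": 0,"jaw": -1},{"translation": [-0.08,-0.094,0],"twist": 0,"jaw": -1},{"translation": [-0.08,-0.094,0],"twist": 0,"jaw": -1},{"translation": [-0.08,-0.094,0],"twist": 0,"jaw": -1},{"translation": [-0.08,-0.094,0],"twist": -0.056,"jaw": -1}])

```text
time: 1.4
position: [0.4268, 0.0284, 0.2227]
tcp_rot: [0.076, 0.997, 0.0, 0.0]
force: [0.5, -0.1, -1.0]
finger_gap: 1.001
gripper_force: 0.0
```

Call:
jog_arm(moves=[{"translation": [0,0,0],"twist": 0,"jaw": -1},{"translation": [0,0,0],"twist": 0,"jaw": -1},{"translation": [0,0,0],"twist": 0,"jaw": -1}])

```text
time: 1.78
position: [0.4251, 0.0319, 0.2224]
tcp_rot: [0.077, 0.997, 0.0, -0.001]
force: [0.4, -0.1, -0.3]
finger_gap: 0.998
gripper_force: 0.0
```

```bash
cat >> h.py <<'E'
def pose(bot):
    o=bot.get_obs();Rt=R.from_quat(o["tcp_rot"]).as_matrix()
    return np.array(o["position"]),Rt,np.degrees(np.arctan2(Rt[1,0],Rt[0,0]))
E
python3 - <<'E'
from h import *
from workcell import bot
p,Rt,psi=pose(bot);print(p.round(4),psi,Rt[:,2].round(4),bot.get_obs()["qpos"].round(3))
d=bot.get_image("wrist");np.savez("pics/w1.npz",**d);cv2.imwrite("pics/w1.png",d["img"][:,:,::-1])
E
```

```text
[0.4251 0.0319 0.2224] 171.17852554853212 [-1.1e-03  5.0e-04 -1.0e+00] [-0.189  0.261  1.906  0.     0.976 -1.606]
```

View pics/w1.png

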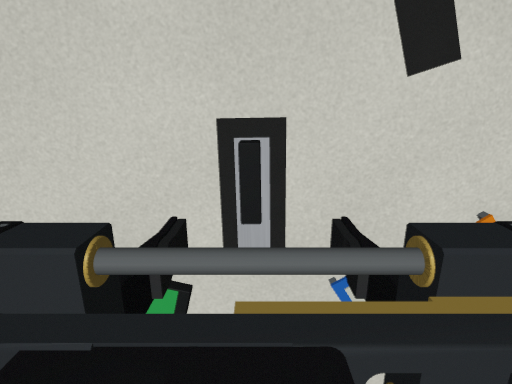

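The handle's black bar spans columns 240–261, rows 140–223, centred on the grey blade, with the mat's back edge at row 118.

```bash
python3 - <<'E'
from h import *
from workcell import bot
d=dict(np.load("pics/w1.npz"));g=cv2.cvtColor(up(d),cv2.COLOR_RGB2GRAY)
m=(g<60).astype(np.uint8)*255; m2=m.copy(); m2[int(4*230):]=0; m2[:,:4*190]=0; m2[:,4*310:]=0
for p,hole,a in contours(m2,300): print("hole" if hole else "out",int(a),p.min(0),p.max(0),rect(plane(d,p,.1)),rect(plane(d,p,.002)))
p,Rt,psi=pose(bot)
b=((g>100)*255).astype(np.uint8);b[:4*125]=0;b[4*235:]=0;b[:,:4*226]=0;b[:,4*279:]=0
for q,hole,a in contours(b,100):
    if not hole: print("blade",int(a),q.min(0),q.max(0),rect(plane(d,q,.005)))
E
```

```text
out 1691 [238.375 139.875] [260.625 223.375] [424.2  23.2  21.2  86.5  82.1] [448.7  16.4  28.5 116.4  82.1]
out 3963 [216.625 117.125] [285.125 229.375] [417.9  26.8  65.4 114.9  82.1] [440.3  21.1  88.1 154.7  82.1]
blade 3297 [233.625 137.125] [269.625 234.375] [455.2  18.7  46.2 136.3  82.1]
```

Call:
jog_arm(moves=[{"translation": [-0.001,-0.018,0.1],"twist": -0.005,"jaw": -1},{"translation": [0,0,0.1],"twist": 0,"jaw": -1},{"translation": [0,0,0.06],"twist": 0,"jaw": -1},{"translation": [0,0,0.03],"twist": 0,"jaw": -1},{"translation": [0,0,0.018],"twist": 0,"jaw": -1}])

```text
time: 2.45
position: [0.4247, 0.0228, 0.0679]
tcp_rot: [0.069, 0.998, 0.0, -0.001]
force: [-0.4, 0.5, -0.1]
finger_gap: 1.001
gripper_force: 0.0
```

Call:
jog_arm(moves=[{"translation": [0,0,0],"twist": 0,"jaw": -1},{"translation": [0,0,0],"twist": 0,"jaw": -1},{"translation": [0,0,0],"twist": 0,"jaw": -1}])

```text
time: 2.82
position: [0.4257, 0.0216, 0.0692]
tcp_rot: [0.07, 0.998, -0.0, 0.001]
force: [0.0, -1.1, -0.7]
finger_gap: 1.004
gripper_force: 0.0
```

```bash
python3 - <<'E'
from h import *
from workcell import bot
p,Rt,psi=pose(bot);print(p.round(4),psi)
E
```

```text
[0.4257 0.0216 0.0692] 172.01187060684558
```

Call:
jog_arm(moves=[{"translation": [0,0,0],"twist": 0,"jaw": 1},{"translation": [0,0,0],"twist": 0,"jaw": 1},{"translation": [0,0,0],"twist": 0,"jaw": 1},{"translation": [0,0,0],"twist": 0,"jaw": 1},{"translation": [0,0,0],"twist": 0,"jaw": 1}], grip_force=55)

```text
time: 3.45
position: [0.4252, 0.0216, 0.0685]
tcp_rot: [0.07, 0.998, 0.0, -0.0]
force: [0.5, 0.0, -0.7]
finger_gap: 0.516
gripper_force: 0.0
```

Call:
jog_arm(moves=[{"translation": [0,0,0],"twist": 0,"jaw": 1},{"translation": [0,0,0],"twist": 0,"jaw": 1},{"translation": [0,0,0],"twist": 0,"jaw": 1},{"translation": [0,0,0],"twist": 0,"jaw": 1}])

```text
time: 3.95
position: [0.4252, 0.0217, 0.0685]
tcp_rot: [0.07, 0.998, 0.0, -0.0]
force: [0.2, 0.4, -0.9]
finger_gap: 0.246
gripper_force: 54.9
```

```bash
cat > st.py <<'E'
from h import *
from workcell import bot
p,Rt,psi=pose(bot);o=bot.get_obs();print(p.round(4),psi.round(2),o["finger_gap"],o["gripper_force"],o["force"].round(1),o["ft_torque"].round(2),o["qpos"].round(2),o["time"])
E
python3 st.py
```

```text
[0.4252 0.0217 0.0685] 172.0 0.24614053169148245 54.92593366652727 [ 0.2  0.4 -0.9] [ 0.09 -0.06 -0.03] [-0.21  0.57  2.06  0.    0.52 -1.64] 3.95
```

```bash
cat >> h.py <<'E'
def plan(p0,psi0,p1,psi1,n):
    """n equal rows (shift in tool axes, then turn) from TCP p0,yaw psi0 to p1,psi1; tool down."""
    dp=(psi1-psi0+180)%360-180; a=np.radians(psi0); s=np.radians(dp/n)
    M=np.zeros((2,2))
    for k in range(n):
        b=a+k*s; M+=np.array([[np.cos(b),np.sin(b)],[np.sin(b),-np.cos(b)]])
    d=np.asarray(p1)-np.asarray(p0); t=np.linalg.solve(M,d[:2])
    return np.round(np.r_[t,-d[2]/n]/.5,4), round(-dp/n/180,5), round(np.linalg.norm(np.r_[t,d[2]/n])*1000,1)
GRIP=96.
def tcp(origin,theta,b):
    """TCP pose that puts lifter origin at xy with yaw theta, underside at b"""
    t=np.radians(theta); return np.r_[np.asarray(origin)-GRIP/1000*np.array([np.cos(t),np.sin(t)]),b+.0665],theta+180
def back(c,theta,s): 
    t=np.radians(theta); return np.asarray(c)+s/1000*np.array([np.cos(t),np.sin(t)])
E
python3 - <<'E'
from h import *
p0=np.array([.4252,.0217,.0885]);
p1,psi=tcp(back([.6377,.1675],24.1,-110),24.1,.022)
print(p1,psi,plan(p0,172,p1,psi,5))
E
```

```text
[0.44965616 0.08338393 0.0885    ] 204.1 (array([-0.012 ,  0.0241, -0.    ]), -0.03567, np.float64(13.4))
```

Call:
jog_arm(moves=[{"translation": [0,0,-0.02],"twist": 0,"jaw": 1},{"translation": [0,0,-0.02],"twist": 0,"jaw": 1},{"translation": [0,0,0],"twist": 0,"jaw": 1}])

```text
time: 4.32
position: [0.4259, 0.0215, 0.0895]
tcp_rot: [0.07, 0.998, -0.0, 0.001]
force: [0.6, -0.2, -3.1]
finger_gap: 0.246
gripper_force: 54.9
```

Call:
jog_arm(moves=[{"translation": [-0.012,0.024,0],"twist": -0.0357,"jaw": 1},{"translation": [-0.012,0.024,0],"twist": -0.0357,"jaw": 1},{"translation": [-0.012,0.024,0],"twist": -0.0357,"jaw": 1},{"translation": [-0.012,0.024,0],"twist": -0.0357,"jaw": 1},{"translation": [-0.012,0.024,0],"twist": -0.0357,"jaw": 1}])

```text
time: 4.95
position: [0.4498, 0.0835, 0.0885]
tcp_rot: [-0.211, 0.978, -0.0, 0.0]
force: [-0.3, 0.3, -3.0]
finger_gap: 0.247
gripper_force: 54.9
```

Call:
jog_arm(moves=[{"translation": [0,0,0],"twist": 0,"jaw": 1},{"translation": [0,0,0],"twist": 0,"jaw": 1},{"translation": [0,0,0],"twist": 0,"jaw": 1}])

```text
time: 5.32
position: [0.4496, 0.0827, 0.0885]
tcp_rot: [-0.208, 0.978, -0.0, -0.0]
force: [0.5, -0.4, -3.0]
finger_gap: 0.244
gripper_force: 54.9
```

```bash
cat > look.py <<'E'
# shoot scene+side, print tray (hole) poses; save montage crop of side
from h import *
from workcell import bot
import sys
tag=sys.argv[1]; D={}
for n in("scene","side"):
    d=bot.get_image(n);D[n]=d;np.savez(f"pics/{n}_{tag}.npz",**d)
    for c in RNG:
        for p,hole,a in contours(mask(d,c),60):
            q=rect(plane(d,p,.019 if hole else .017)); 
            if 60<min(q[2:4]) and max(q[2:4])<130 and q[1]>0: print(n,c,"hole" if hole else "out",q)
E
python3 st.py; python3 look.py a; python3 - <<'E'
from h import *
d=dict(np.load("pics/side_a.npz"));im=d["img"][110:240,150:330,::-1];cv2.imwrite("pics/a.png",cv2.resize(im,None,fx=4,fy=4,interpolation=cv2.INTER_CUBIC))
E
```

```text
[0.4496 0.0827 0.0885] -155.95 0.2436556443933155 54.92687886580825 [ 0.5 -0.4 -3. ] [0.08 0.01 0.03] [-0.06  0.54  1.97 -0.    0.63 -2.05] 5.325
scene blue out [648.8 148.1  91.  126.7  23.5]
scene blue hole [638.7 165.7  67.4  70.1  23.9]
scene orange out [602.5 308.8  91.4  95.6  27.8]
scene green out [496.1 414.   91.6  93.8  13.3]
side blue out [636.3 164.8  90.3  91.3  23.6]
side green out [477.7 415.1  67.6  88.3  13.6]
```

View pics/a.png

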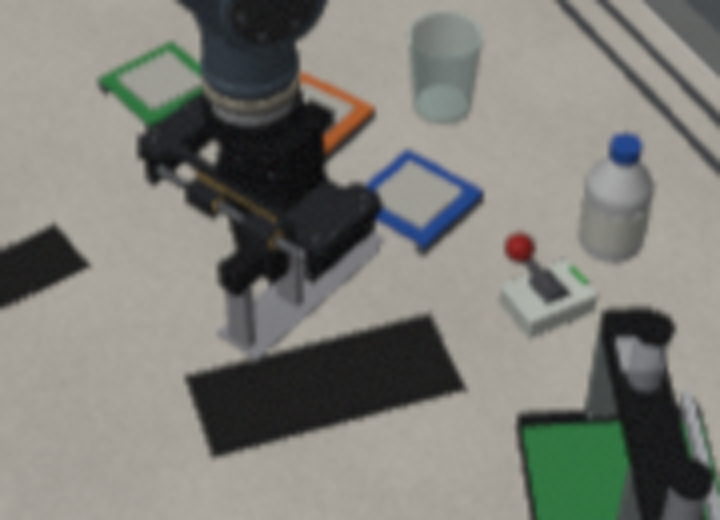

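Side crop: the lifter is gripped level and aimed at the blue tray (420,200), mat empty at (325,385), lamp knob at (518,245).

Call:
jog_arm(moves=[{"translation": [0,0,0.02],"twist": 0,"jaw": 1},{"translation": [0,0,0.016],"twist": 0,"jaw": 1},{"translation": [0,0,0],"twist": 0,"jaw": 1},{"translation": [-0.03,0,0],"twist": 0,"jaw": 1},{"translation": [-0.04,0,0],"twist": 0,"jaw": 1}])

```text
time: 6.05
position: [0.4829, 0.0978, 0.0707]
tcp_rot: [-0.209, 0.978, -0.0, 0.0]
force: [-0.0, -0.7, -2.9]
finger_gap: 0.248
gripper_force: 54.9
```

Call:
jog_arm(moves=[{"translation": [-0.04,0,0],"twist": 0,"jaw": 1},{"translation": [-0.04,0,0],"twist": 0,"jaw": 1},{"translation": [-0.04,0,0],"twist": 0,"jaw": 1},{"translation": [-0.03,0,0],"twist": 0,"jaw": 1},{"translation": [0,0,0],"twist": 0,"jaw": 1}])

```text
time: 6.68
position: [0.5525, 0.1289, 0.0709]
tcp_rot: [-0.209, 0.978, -0.0, 0.002]
force: [-0.6, 0.7, -3.4]
finger_gap: 0.25
gripper_force: 54.9
```

```bash
python3 st.py; python3 look.py b
```

```text
[0.5525 0.1289 0.0709] -155.82 0.24981039529261959 54.92697671055794 [-0.6  0.7 -3.4] [ 0.03  0.05 -0.01] [ 0.03  0.67  1.7   0.    0.77 -1.96] 6.675
scene blue out [647.8 148.   91.5 126.4  22.6]
scene blue hole [638.7 165.7  67.5  70.1  23.9]
scene orange out [602.5 308.7  91.2  95.6  27.7]
scene orange hole [603.5 311.6  70.   67.4  27.4]
scene green out [496.4 413.8  92.   94.2  13.3]
side green out [488.  416.4  88.8  90.   13.1]
```

Call:
jog_arm(moves=[{"translation": [0,0,-0.01],"twist": 0,"jaw": 1},{"translation": [0,0,-0.01],"twist": 0,"jaw": 1},{"translation": [0,0,-0.02],"twist": 0,"jaw": 1},{"translation": [0,0,-0.03],"twist": 0,"jaw": 1},{"translation": [0,0,-0.02],"twist": 0,"jaw": 1}])

```text
time: 7.4
position: [0.5506, 0.1281, 0.117]
tcp_rot: [-0.209, 0.978, -0.0, 0.001]
force: [-0.2, 0.2, -4.0]
finger_gap: 0.248
gripper_force: 54.9
```

```bash
python3 st.py; python3 - <<'E'
from h import *
from workcell import bot
p,Rt,psi=pose(bot)
S=bot.get_image("side");np.savez("pics/side_c.npz",**S);W=bot.get_image("scene");np.savez("pics/scene_c.npz",**W)
z=p[2]-.0665+.012
for n,d in(("side",S),("scene",W)):
    for q,h,a in contours(mask(d,"blue"),60):
        r=rect(plane(d,q,z if h else z-.002)); 
        if r[1]>0: print(n,h,r)
t=np.radians(psi+180);o=p[:2]+.096*np.array([np.cos(t),np.sin(t)]);print("origin",o)
B=np.array([.5818,-.3064])
p1,ps=tcp(back(B,-23.1,-135),-23.1,.045);print(p1,ps)
pm=np.array([.44,.02,p1[2]]);print(plan(p,psi,pm,185,10),plan(pm,185,p1,ps,12))
# mat in image a
d=dict(np.load("pics/side_a.npz"));g=cv2.cvtColor(up(d),cv2.COLOR_RGB2GRAY)
for q,h,a in contours(((g<50)*255).astype(np.uint8),150):
    r=rect(plane(d,q,.002)); 
    if 200<max(r[2:4])<240: print("mat",r)
E
```

```text
[0.5506 0.1281 0.117 ] -155.87 0.24806058492352281 54.92710185237229 [-0.2  0.2 -4. ] [-0.04  0.25  0.  ] [ 0.03  0.59  1.68 -0.    0.87 -1.96] 7.4
side False [644.6 146.1  90.3  57.4  21.1]
scene False [726.4  86.4  26.9  44.3  48.3]
scene False [645.6 162.4  92.2  93.8  24.3]
scene True [642.6 164.8  67.4  70.7  24.2]
origin [0.63823926 0.16736515]
[ 0.36932123 -0.21577013  0.1115    ] 156.9
(array([ 0.0272, -0.015 ,  0.0011]), np.float64(0.01063), np.float64(15.5)) (array([ 0.0063, -0.0409, -0.    ]), 0.01301, np.float64(20.7))
mat [472.1  16.5  83.7 213.6  82. ]
```

Call:
jog_arm(moves=[{"translation": [0.0136,-0.0075,0],"twist": 0.0053,"jaw": 1},{"translation": [0.0272,-0.015,0.001],"twist": 0.0106,"jaw": 1},{"translation": [0.0272,-0.015,0.001],"twist": 0.0106,"jaw": 1},{"translation": [0.0272,-0.015,0.001],"twist": 0.0106,"jaw": 1},{"translation": [0.0272,-0.015,0.001],"twist": 0.0106,"jaw": 1}])

```text
time: 8.12
position: [0.504, 0.0739, 0.1135]
tcp_rot: [-0.134, 0.991, -0.0, -0.0]
force: [-0.1, -0.3, -4.1]
finger_gap: 0.249
gripper_force: 54.9
```

Call:
jog_arm(moves=[{"translation": [0.0272,-0.015,0.001],"twist": 0.0106,"jaw": 1},{"translation": [0.0272,-0.015,0.001],"twist": 0.0106,"jaw": 1},{"translation": [0.0272,-0.015,0.001],"twist": 0.0106,"jaw": 1},{"translation": [0.0272,-0.015,0.001],"twist": 0.0106,"jaw": 1},{"translation": [0.0272,-0.015,0.001],"twist": 0.0106,"jaw": 1}])

```text
time: 8.75
position: [0.4453, 0.0239, 0.1111]
tcp_rot: [-0.051, 0.999, -0.0, 0.0]
force: [-0.1, -0.4, -5.1]
finger_gap: 0.245
gripper_force: 54.9
```

Call:
jog_arm(moves=[{"translation": [0.0136,-0.0075,0],"twist": 0.0053,"jaw": 1},{"translation": [0.0032,-0.02,0],"twist": 0.0065,"jaw": 1},{"translation": [0.0063,-0.041,0],"twist": 0.013,"jaw": 1},{"translation": [0.0063,-0.041,0],"twist": 0.013,"jaw": 1},{"translation": [0.0063,-0.041,0],"twist": 0.013,"jaw": 1}])

```text
time: 9.38
position: [0.4322, -0.0531, 0.1112]
tcp_rot: [0.028, 1.0, -0.0, 0.001]
force: [-0.2, -0.3, -4.4]
finger_gap: 0.246
gripper_force: 54.9
```

Call:
jog_arm(moves=[{"translation": [0.0063,-0.041,0],"twist": 0.013,"jaw": 1},{"translation": [0.0063,-0.041,0],"twist": 0.013,"jaw": 1},{"translation": [0.0063,-0.041,0],"twist": 0.013,"jaw": 1},{"translation": [0.0063,-0.041,0],"twist": 0.013,"jaw": 1},{"translation": [0.0063,-0.041,0],"twist": 0.013,"jaw": 1}])

```text
time: 10.0
position: [0.4023, -0.1527, 0.1112]
tcp_rot: [0.13, 0.992, -0.0, 0.001]
force: [0.0, -0.4, -4.5]
finger_gap: 0.245
gripper_force: 54.9
```

Call:
jog_arm(moves=[{"translation": [0.0063,-0.041,0],"twist": 0.013,"jaw": 1},{"translation": [0.0063,-0.041,0],"twist": 0.013,"jaw": 1},{"translation": [0.0063,-0.041,0],"twist": 0.013,"jaw": 1},{"translation": [0.0032,-0.02,0],"twist": 0.0065,"jaw": 1},{"translation": [0,0,0],"twist": 0,"jaw": 1}])

```text
time: 10.62
position: [0.3694, -0.2164, 0.1111]
tcp_rot: [0.2, 0.98, -0.0, 0.0]
force: [-0.5, -0.2, -4.5]
finger_gap: 0.246
gripper_force: 54.9
```

```bash
python3 st.py; python3 look.py d; python3 - <<'E'
from h import *
D={n:dict(np.load(f"pics/{n}_d.npz")) for n in("scene","side")}
a=cv2.resize(D["side"]["img"][170:350,190:390,::-1],(440,396),interpolation=cv2.INTER_CUBIC)
b=cv2.resize(D["scene"]["img"][150:312,30:250,::-1],(360,265),interpolation=cv2.INTER_CUBIC)
c=np.zeros((396,800,3),np.uint8);c[:,:440]=a;c[:265,440:]=b;cv2.imwrite("pics/d.png",c)
z=.1115-.0665+.010
for n,d in D.items():
    for q,h,ar in contours(mask(d,"blue"),40): print(n,h,q.mean(0).round(),rect(plane(d,q,z)),rect(plane(d,q,.02)))
E
```

```text
[ 0.3694 -0.2164  0.1111] 156.89 0.2464339634410376 54.92569570429623 [-0.5 -0.2 -4.5] [0.11 0.17 0.01] [-0.79  0.47  2.02  0.    0.65 -1.96] 10.625
scene orange out [602.4 308.8  91.4  95.6  27.8]
scene orange hole [603.6 311.6  69.9  67.7  28.1]
scene green out [496.  414.1  91.5  94.   13. ]
scene False [149. 282.] [ 693.9 -311.8   47.5    8.9   66.5] [ 658.5 -308.7   50.2    9.4   66.5]
scene False [142. 257.] [ 606.3 -305.1  104.6  120.2   67.1] [ 565.9 -301.6  110.4  126.9   67.1]
scene False [326. 239.] [721.   90.6  27.1  44.8  48.3] [687.1 116.2  28.6  47.4  48.3]
scene False [156. 205.] [ 443.1 -244.7   88.9   42.1   66.8] [ 393.6 -237.8   93.9   44.5   66.8]
side False [300. 265.] [ 538.  -309.4  108.5   79.9   67. ] [ 552.9 -293.6  112.3   82.8   67. ]
side False [267. 263.] [ 455.7 -255.5   91.    89.1   66.8] [ 467.7 -237.8   94.2   92.2   66.8]
side True [267. 261.] [ 458.2 -253.    69.4   66.6   67. ] [ 470.2 -235.2   71.8   69.    67. ]
```

View pics/d.png

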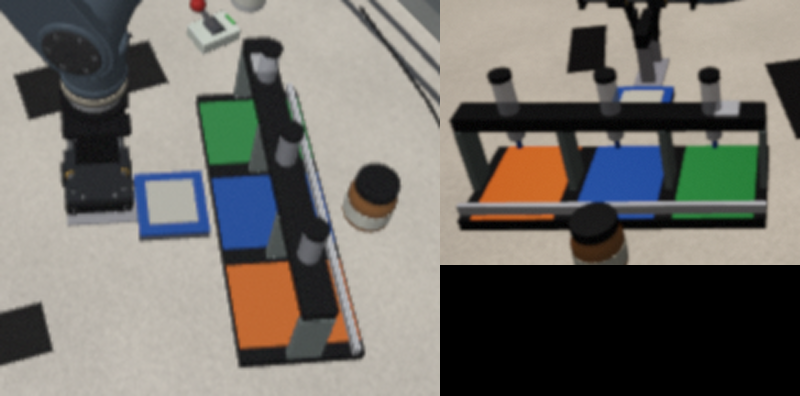

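The view shows the blue tray squarely on the blade just before the blue bay, side px (172,205), with the needles well above it.

```bash
python3 - <<'E'
from h import *
from workcell import bot
p,Rt,psi=pose(bot)
p1,ps=tcp([.5838,-.3063],-23.0,.042);print(p1,ps,plan(p,psi,p1,ps,8))
E
```

```text
[ 0.49543153 -0.26878981  0.1085    ] 157.0 (array([-0.0342,  0.    ,  0.0006]), np.float64(-1e-05), np.float64(17.1))
```

Call:
jog_arm(moves=[{"translation": [-0.017,0,0.001],"twist": 0,"jaw": 1},{"translation": [-0.0342,0,0.001],"twist": 0,"jaw": 1},{"translation": [-0.0342,0,0.001],"twist": 0,"jaw": 1},{"translation": [-0.0342,0,0.001],"twist": 0,"jaw": 1},{"translation": [-0.0342,0,0.001],"twist": 0,"jaw": 1}])

```text
time: 11.35
position: [0.4414, -0.2455, 0.1084]
tcp_rot: [0.199, 0.98, -0.0, 0.0]
force: [0.2, -0.1, -5.2]
finger_gap: 0.246
gripper_force: 54.9
```

Call:
jog_arm(moves=[{"translation": [-0.0342,0,0],"twist": 0,"jaw": 1},{"translation": [-0.0342,0,0],"twist": 0,"jaw": 1},{"translation": [-0.0342,0,0],"twist": 0,"jaw": 1},{"translation": [-0.017,0,0],"twist": 0,"jaw": 1},{"translation": [0,0,0],"twist": 0,"jaw": 1}])

```text
time: 11.98
position: [0.4956, -0.2688, 0.1083]
tcp_rot: [0.199, 0.98, 0.0, -0.0]
force: [0.3, -0.1, -4.9]
finger_gap: 0.25
gripper_force: 54.9
```

```bash
python3 st.py; cat > bay.py <<'E'
# tray in bay: hole contour / tray outline in side & scene on given sheet height
from h import *
from workcell import bot
import sys
col,z,tag=sys.argv[1],float(sys.argv[2]),sys.argv[3]
for n in("scene","side"):
    d=bot.get_image(n);np.savez(f"pics/{n}_{tag}.npz",**d)
    g=up(d);h=cv2.cvtColor(g,cv2.COLOR_RGB2HSV)
    for q,hole,a in contours(mask(d,col),40): 
        r=rect(plane(d,q,z)); 
        if r[1]<-50: print(n,"hole" if hole else "out",int(a),q.min(0).round(),q.max(0).round(),r)
a,b=[dict(np.load(f"pics/{n}_{tag}.npz")) for n in("side","scene")]
a=cv2.resize(a["img"][200:345,270:370,::-1],(400,580),interpolation=cv2.INTER_CUBIC)
b=cv2.resize(b["img"][185:300,30:240,::-1],(400,219),interpolation=cv2.INTER_CUBIC)
c=np.zeros((580,800,3),np.uint8);c[:,:400]=a;c[:219,400:]=b;cv2.imwrite(f"pics/{tag}.png",c)
E
python3 bay.py blue .052 e
```

```text
[ 0.4956 -0.2688  0.1083] 157.03 0.250140282792324 54.92789849638939 [ 0.3 -0.1 -4.9] [0.06 0.22 0.07] [-0.7   0.6   1.69 -0.    0.85 -1.87] 11.975
scene out 72 [138. 280.] [161. 284.] [ 691.2 -311.7   47.7    9.6   66.5]
scene out 1594 [113. 236.] [167. 274.] [ 602.3 -305.9  107.3  120.8   67.2]
scene hole 612 [123. 239.] [158. 260.] [ 585.8 -307.    66.9   69.7   66.9]
side out 314 [289. 262.] [314. 283.] [ 526.7 -326.1   65.1   70.9   67. ]
```

View pics/e.png

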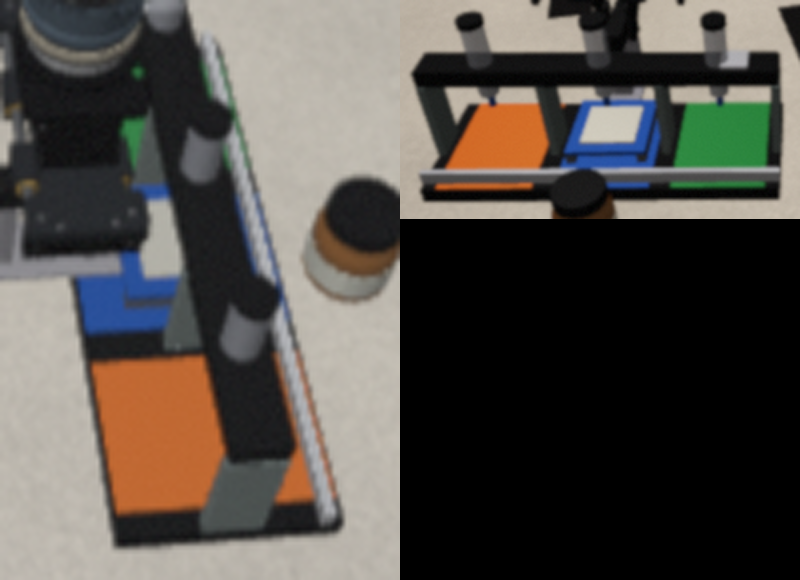

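Blue tray is over the blue lane; in the scene view its sheet is centred at (610,125) in the crop, with the needle tip behind it.

Call:
jog_arm(moves=[{"translation": [0,-0.002,0.01],"twist": 0,"jaw": 1},{"translation": [0,0,0.01],"twist": 0,"jaw": 1},{"translation": [0,0,0.007],"twist": 0,"jaw": 1},{"translation": [0,0,0.006],"twist": 0,"jaw": 1},{"translation": [0,0,0.004],"twist": 0,"jaw": 1}])

```text
time: 12.7
position: [0.495, -0.2703, 0.0901]
tcp_rot: [0.2, 0.98, -0.0, 0.0]
force: [-0.5, 0.5, -2.8]
finger_gap: 0.245
gripper_force: 54.9
```

Call:
jog_arm(moves=[{"translation": [0,0,0],"twist": 0,"jaw": 1},{"translation": [0.02,0,0],"twist": 0,"jaw": 1},{"translation": [0.03,0,0],"twist": 0,"jaw": 1},{"translation": [0.05,0,0],"twist": 0,"jaw": 1},{"translation": [0.05,0,0],"twist": 0,"jaw": 1}])

```text
time: 13.32
position: [0.4245, -0.24, 0.0903]
tcp_rot: [0.2, 0.98, -0.0, -0.0]
force: [-0.8, -0.7, -3.0]
finger_gap: 0.245
gripper_force: 54.9
```

Call:
jog_arm(moves=[{"translation": [0.05,0,0],"twist": 0,"jaw": 1},{"translation": [0.05,0,0],"twist": 0,"jaw": 1},{"translation": [0.02,0,0],"twist": 0,"jaw": 1},{"translation": [0,0,0],"twist": 0,"jaw": 1}])

```text
time: 13.82
position: [0.3703, -0.2173, 0.0904]
tcp_rot: [0.2, 0.98, -0.0, 0.0]
force: [0.1, -0.4, -2.7]
finger_gap: 0.253
gripper_force: 54.9
```

```bash
python3 st.py;python3 bay.py blue .039 f; python3 look.py g
```

```text
[ 0.3703 -0.2173  0.0904] 156.94 0.2528423719116719 54.926754143089056 [ 0.1 -0.4 -2.7] [-0.05  0.05  0.01] [-0.79  0.52  2.03  0.    0.59 -1.96] 13.825
scene out 71 [138. 280.] [161. 284.] [ 677.7 -310.4   48.7    9.2   66.5]
scene out 1495 [113. 236.] [167. 274.] [ 587.8 -303.5  107.1  123.3   67.1]
scene hole 605 [123. 243.] [158. 264.] [ 583.8 -308.    67.2   68.6   66.6]
side out 600 [286. 248.] [313. 283.] [ 545.3 -300.4  113.1   81.1   66.7]
scene orange out [602.5 308.9  91.4  95.6  27.8]
scene green out [496.3 413.9  92.3  93.8  13.6]
```

View pics/f.png

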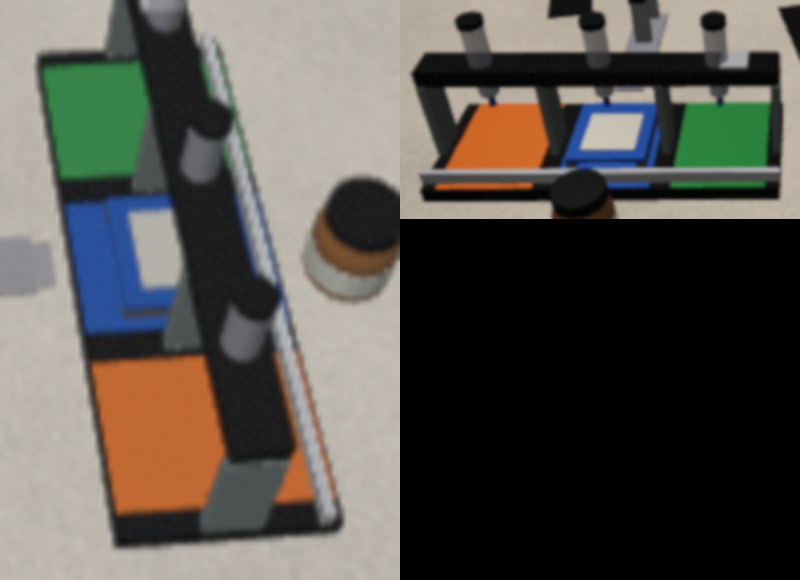

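Blue tray now stands in the blue lane. In the side crop its front corners are at (108,198) and (123,305), and the lane's front corners at (63,203) and (87,332).

```bash
python3 - <<'E'
from h import *
d=dict(np.load("pics/side_f.npz"))
f=lambda x,y:[270+x/4-.5,200+y/4-.5]
t=plane(d,[f(108,198),f(123,303)],.037);l=plane(d,[f(63,203),f(87,332)],.02)
a=np.radians(-23);X=np.array([[np.cos(a),np.sin(a)],[-np.sin(a),np.cos(a)]])
print(t,l);T=t@X.T*1000;L=l@X.T*1000;print(T,L,"tray ctr x",T[:,0].mean()+45,"lane ctr x",L[:,0].mean()+73,"y",T[:,1].mean(),L[:,1].mean())
# more rigorous: lane edges of green/orange/blue front lines, via contours
for c in("orange","green"):
    for q,h,ar in contours(mask(d,c),300):
        if h: continue
        P=plane(d,q,.02)@X.T*1000
        if P[:,1].max()<100: print(c,"minx",np.percentile(P[:,0],2),"y",np.percentile(P[:,1],[1,99]))
d=dict(np.load("pics/scene_f.npz"))
for c in("orange","green"):
    for q,h,ar in contours(mask(d,c),300):
        P=plane(d,q,.02)@X.T*1000
        if P[:,1].max()<100:print("scene",c,"minx",np.percentile(P[:,0],2),"y",np.percentile(P[:,1],[1,99]))
q=[q for q,h,ar in contours(mask(d,"blue"),300) if h][0];P=plane(d,q,.039)@X.T*1000
print("scene hole x",np.percentile(P[:,0],[1,99]).mean(),"y",np.percentile(P[:,1],[1,99]).mean(), "lifter", (X@np.array([583.4,-307.2])))
E
```

```text
[[ 0.56118487 -0.24671224]
 [ 0.5242604  -0.32568533]] [[ 0.53612046 -0.22667584]
 [ 0.49605987 -0.32645756]]
[[612.97155345  -7.82741934]
 [609.83964331 -94.95006936]] [[ 582.07079353    0.82274568]
 [ 584.18265345 -106.67973635]] tray ctr x 656.4055983800729 lane ctr x 656.1267234865375 y -51.38874434722801 -52.92849533408442
orange minx 582.4790407702266 y [-239.01146544 -129.37060538]
scene orange minx 584.755619071901 y [-241.25262343 -131.87955205]
scene hole x 657.6997638383644 y -55.43836752176776 lifter [657.05513418 -54.82655062]
```

```bash
python3 - <<'E'
from h import *
from workcell import bot
p,Rt,psi=pose(bot)
pm=np.array([.44,0,.0885]);p1,ps=tcp(back([.6013,.3128],27.4,-110),27.4,.022);print(p1,ps)
print(plan(p,psi,pm,182,7),plan(pm,182,p1,ps,7))
RNG["green"]=((45,60,40),(85,255,255))
for n in("scene_g","scene0","side0"):
    d=dict(np.load(f"pics/{n}.npz"))
    for c in("green","orange"):
        for q,h,a in contours(mask(d,c),60):
            r=rect(plane(d,q,.019 if h else .017))
            if r[1]>0: print(n,c,h,r)
E
```

```text
[0.41841003 0.21799884 0.0885    ] 207.4
(array([-0.0059,  0.0656,  0.0005]), np.float64(-0.01986), np.float64(32.9)) (array([-0.0079,  0.0626, -0.    ]), -0.02016, np.float64(31.5))
scene_g green False [495.6 414.2  96.7 101.   12.9]
scene_g green True [492.1 417.8  65.4  67.1  13.8]
scene_g orange False [602.5 308.9  91.4  95.6  27.8]
scene0 green False [495.  414.6  96.4  99.4  13.5]
scene0 green True [491.9 417.6  65.6  67.   12.9]
scene0 orange False [602.2 309.1  91.4  94.5  27.6]
scene0 orange True [603.3 311.5  69.5  67.2  26.8]
side0 green False [487.9 416.7  92.7  96.3  13.7]
side0 green True [488.7 421.4  66.8  68.   13.4]
side0 orange False [597.8 311.4  93.4  92.6  27.2]
side0 orange True [599.2 313.9  68.8  68.2  27.4]
```

Call:
jog_arm(moves=[{"translation": [0.01,0.03,0],"twist": -0.01,"jaw": 1},{"translation": [-0.006,0.0656,0],"twist": -0.02,"jaw": 1},{"translation": [-0.006,0.0656,0],"twist": -0.02,"jaw": 1},{"translation": [-0.006,0.0656,0],"twist": -0.02,"jaw": 1},{"translation": [-0.006,0.0656,0],"twist": -0.02,"jaw": 1}])

```text
time: 14.65
position: [0.4191, -0.0769, 0.09]
tcp_rot: [0.058, 0.998, 0.0, -0.0]
force: [0.8, -0.7, -3.4]
finger_gap: 0.249
gripper_force: 54.9
```

Call:
jog_arm(moves=[{"translation": [-0.006,0.0656,0],"twist": -0.02,"jaw": 1},{"translation": [-0.006,0.0656,0],"twist": -0.02,"jaw": 1},{"translation": [-0.008,0.0626,0],"twist": -0.02,"jaw": 1},{"translation": [-0.008,0.0626,0],"twist": -0.02,"jaw": 1},{"translation": [-0.008,0.0626,0],"twist": -0.02,"jaw": 1}])

```text
time: 15.28
position: [0.4356, 0.0824, 0.0899]
tcp_rot: [-0.099, 0.995, 0.0, -0.0]
force: [-0.2, 0.3, -2.4]
finger_gap: 0.244
gripper_force: 54.9
```

Call:
jog_arm(moves=[{"translation": [-0.008,0.0626,0],"twist": -0.02,"jaw": 1},{"translation": [-0.008,0.0626,0],"twist": -0.02,"jaw": 1},{"translation": [-0.008,0.0626,0],"twist": -0.02,"jaw": 1},{"translation": [0,0,0],"twist": 0,"jaw": 1},{"translation": [0,0,0],"twist": 0,"jaw": 1}])

```text
time: 15.9
position: [0.4233, 0.1743, 0.0899]
tcp_rot: [-0.191, 0.982, -0.0, -0.0]
force: [0.3, -0.6, -2.8]
finger_gap: 0.245
gripper_force: 54.9
```

```bash
sed -i 's/green=((50,100,50),(80,255,255))/green=((45,60,40),(85,255,255))/' h.py; python3 st.py; python3 look.py h; python3 - <<'E'
from h import *
from workcell import bot
p,Rt,psi=pose(bot)
p1,ps=tcp(back([.6013,.3128],27.4,-110),27.4,.022);print(plan(p,psi,p1,ps,1))
E
```

```text
[0.4233 0.1743 0.0899] -157.96 0.2453790067519332 54.92653565481305 [ 0.3 -0.6 -2.8] [0.01 0.04 0.02] [ 0.15  0.54  1.96 -0.    0.64 -1.81] 15.9
scene orange out [602.1 308.9  91.   95.5  28.1]
scene green out [495.3 414.3  96.8 101.1  12.6]
scene green hole [492.1 417.8  65.4  67.1  13.8]
side orange out [597.9 311.3  93.3  92.6  27.2]
(array([-0.0232,  0.0863,  0.003 ]), np.float64(-0.03038), np.float64(44.7))
```

Call:
jog_arm(moves=[{"translation": [-0.012,0.043,0],"twist": -0.0152,"jaw": 1},{"translation": [-0.011,0.043,0],"twist": -0.0152,"jaw": 1},{"translation": [0,0,0.02],"twist": 0,"jaw": 1},{"translation": [0,0,0.019],"twist": 0,"jaw": 1},{"translation": [0,0,0],"twist": 0,"jaw": 1}])

```text
time: 16.62
position: [0.4166, 0.217, 0.0695]
tcp_rot: [-0.236, 0.972, -0.0, -0.001]
force: [0.9, -0.2, -3.1]
finger_gap: 0.252
gripper_force: 54.9
```

```bash
python3 st.py; python3 - <<'E'
from h import *
from workcell import bot
p,Rt,psi=pose(bot)
p1,ps=tcp([.6013,.3128],27.4,.004);print(plan(p,psi,p1,ps,6),p1)
E
```

```text
[0.4166 0.217  0.0695] -152.65 0.25167103073158015 54.92689683102071 [ 0.9 -0.2 -3.1] [ 0.03  0.04 -0.03] [ 0.24  0.59  1.94 -0.    0.61 -1.81] 16.625
(array([-0.0373,  0.    , -0.0003]), np.float64(-5e-05), np.float64(18.7)) [0.51606972 0.26862082 0.0705    ]
```

Call:
jog_arm(moves=[{"translation": [-0.03,0,-0.001],"twist": 0,"jaw": 1},{"translation": [-0.04,0,-0.001],"twist": 0,"jaw": 1},{"translation": [-0.04,0,0],"twist": 0,"jaw": 1},{"translation": [-0.04,0,0],"twist": 0,"jaw": 1},{"translation": [-0.04,0,0],"twist": 0,"jaw": 1}])

```text
time: 17.25
position: [0.5037, 0.2625, 0.072]
tcp_rot: [-0.237, 0.972, 0.0, 0.001]
force: [0.0, -0.3, -3.3]
finger_gap: 0.248
gripper_force: 54.9
```

Call:
jog_arm(moves=[{"translation": [-0.034,0,0],"twist": 0,"jaw": 1},{"translation": [0,0,0],"twist": 0,"jaw": 1},{"translation": [0,0,0],"twist": 0,"jaw": 1}])

```text
time: 17.62
position: [0.516, 0.2694, 0.0714]
tcp_rot: [-0.237, 0.971, -0.0, -0.001]
force: [-0.3, 0.1, -2.7]
finger_gap: 0.247
gripper_force: 54.9
```

```bash
python3 st.py; python3 look.py i
```

```text
[0.516  0.2694 0.0714] -152.57 0.24675145256686432 54.92707438766956 [-0.3  0.1 -2.7] [0.06 0.06 0.01] [ 0.29  0.68  1.66 -0.    0.8  -1.76] 17.625
scene orange out [602.2 308.7  92.1  95.6  27.8]
scene green out [493.8 414.1  98.4 101.8  11.2]
scene green hole [492.1 417.7  65.4  67.1  13.8]
side green out [489.3 417.8  95.3  98.1  14.3]
```

Call:
jog_arm(moves=[{"translation": [0,0,-0.01],"twist": 0,"jaw": 1},{"translation": [0,0,-0.01],"twist": 0,"jaw": 1},{"translation": [0,0,-0.02],"twist": 0,"jaw": 1},{"translation": [0,0,-0.03],"twist": 0,"jaw": 1},{"translation": [0,0,-0.01],"twist": 0,"jaw": 1}])

```text
time: 18.35
position: [0.5177, 0.27, 0.1133]
tcp_rot: [-0.237, 0.971, 0.0, 0.002]
force: [-0.4, -0.3, -4.1]
finger_gap: 0.247
gripper_force: 54.9
```

```bash
cat >> h.py <<'E'
_a=np.radians(-23);XB=np.array([[np.cos(_a),np.sin(_a)],[-np.sin(_a),np.cos(_a)]])
BAY={c:XB.T@np.array([.6585,-.0562+dy]) for c,dy in(("orange",-.13),("blue",0),("green",.13))}
E
python3 st.py; python3 - <<'E'
from h import *
from workcell import bot
p,Rt,psi=pose(bot)
d=bot.get_image("scene")
for q,h,a in contours(mask(d,"orange"),60):
    r=rect(plane(d,q,p[2]-.0665+(.01 if h else .008)))
    if r[1]>0: print(h,r)
t=np.radians(psi+180);print("origin",p[:2]+.096*np.array([np.cos(t),np.sin(t)]),BAY)
p1,ps=tcp(back(BAY["orange"],-23,-135),-23,.045);print(p1,ps)
pm=np.array([.45,.02,p1[2]]);print(plan(p,psi,pm,184,12),plan(pm,184,p1,ps,18))
E
```

```text
[0.5177 0.27   0.1133] -152.56 0.246831007083555 54.9265784304589 [-0.4 -0.3 -4.1] [-0.02  0.18 -0.01] [ 0.29  0.62  1.64 -0.    0.89 -1.76] 18.35
False [604.1 310.   94.7  98.4  28.1]
True [603.3 311.1  65.1  68.6  27.2]
origin [0.60284999 0.31428715] {'orange': array([ 0.53339831, -0.42869445]), 'blue': array([ 0.58419336, -0.30902882]), 'green': array([ 0.6349884 , -0.18936319])}
[ 0.32076169 -0.33843556  0.1115    ] 157
(array([ 0.0229, -0.0369,  0.0003]), np.float64(0.01085), np.float64(21.7)) (array([ 0.0082, -0.0419, -0.    ]), 0.00833, np.float64(21.4))
```

Call:
jog_arm(moves=[{"translation": [0.0115,-0.0185,0],"twist": 0.0054,"jaw": 1},{"translation": [0.0229,-0.0369,0],"twist": 0.0109,"jaw": 1},{"translation": [0.0229,-0.0369,0],"twist": 0.0109,"jaw": 1},{"translation": [0.0229,-0.0369,0],"twist": 0.0109,"jaw": 1},{"translation": [0.0229,-0.0369,0],"twist": 0.0109,"jaw": 1}])

```text
time: 19.02
position: [0.5027, 0.1707, 0.1113]
tcp_rot: [-0.16, 0.987, -0.0, -0.0]
force: [-0.0, -0.2, -3.9]
finger_gap: 0.246
gripper_force: 54.9
```

Call:
jog_arm(moves=[{"translation": [0.0229,-0.0369,0],"twist": 0.0109,"jaw": 1},{"translation": [0.0229,-0.0369,0],"twist": 0.0109,"jaw": 1},{"translation": [0.0229,-0.0369,0],"twist": 0.0109,"jaw": 1},{"translation": [0.0229,-0.0369,0],"twist": 0.0109,"jaw": 1},{"translation": [0.0229,-0.0369,0],"twist": 0.0109,"jaw": 1}])

```text
time: 19.65
position: [0.4706, 0.0673, 0.1115]
tcp_rot: [-0.075, 0.997, -0.0, -0.0]
force: [-0.2, -0.2, -4.0]
finger_gap: 0.248
gripper_force: 54.9
```

Call:
jog_arm(moves=[{"translation": [0.0229,-0.0369,0],"twist": 0.0109,"jaw": 1},{"translation": [0.0229,-0.0369,0],"twist": 0.0109,"jaw": 1},{"translation": [0.0155,-0.0394,0],"twist": 0.0095,"jaw": 1},{"translation": [0.0082,-0.0419,0],"twist": 0.0083,"jaw": 1},{"translation": [0.0082,-0.0419,0],"twist": 0.0083,"jaw": 1}])

```text
time: 20.27
position: [0.4404, -0.0346, 0.1116]
tcp_rot: [0.0, 1.0, -0.0, -0.0]
force: [-0.1, -0.4, -4.0]
finger_gap: 0.251
gripper_force: 54.9
```

Call:
jog_arm(moves=[{"translation": [0.0082,-0.0419,0],"twist": 0.0083,"jaw": 1},{"translation": [0.0082,-0.0419,0],"twist": 0.0083,"jaw": 1},{"translation": [0.0082,-0.0419,0],"twist": 0.0083,"jaw": 1},{"translation": [0.0082,-0.0419,0],"twist": 0.0083,"jaw": 1},{"translation": [0.0082,-0.0419,0],"twist": 0.0083,"jaw": 1}])

```text
time: 20.9
position: [0.4146, -0.138, 0.1117]
tcp_rot: [0.065, 0.998, -0.0, -0.0]
force: [0.2, 0.1, -5.7]
finger_gap: 0.251
gripper_force: 54.9
```

Call:
jog_arm(moves=[{"translation": [0.0082,-0.0419,0],"twist": 0.0083,"jaw": 1},{"translation": [0.0082,-0.0419,0],"twist": 0.0083,"jaw": 1},{"translation": [0.0082,-0.0419,0],"twist": 0.0083,"jaw": 1},{"translation": [0.0082,-0.0419,0],"twist": 0.0083,"jaw": 1},{"translation": [0.0082,-0.0419,0],"twist": 0.0083,"jaw": 1}])

```text
time: 21.52
position: [0.3754, -0.2371, 0.1116]
tcp_rot: [0.13, 0.992, -0.0, -0.0]
force: [-0.1, 0.2, -5.2]
finger_gap: 0.251
gripper_force: 54.9
```

Call:
jog_arm(moves=[{"translation": [0.0082,-0.0419,0],"twist": 0.0083,"jaw": 1},{"translation": [0.0082,-0.0419,0],"twist": 0.0083,"jaw": 1},{"translation": [0.0082,-0.0419,0],"twist": 0.0083,"jaw": 1},{"translation": [0.004,-0.021,0],"twist": 0.004,"jaw": 1},{"translation": [0,0,0],"twist": 0,"jaw": 1}])

```text
time: 22.15
position: [0.3414, -0.3025, 0.1116]
tcp_rot: [0.174, 0.985, 0.0, 0.0]
force: [0.4, 0.3, -4.3]
finger_gap: 0.249
gripper_force: 54.9
```

```bash
python3 st.py; python3 look.py j; python3 - <<'E'
from h import *
from workcell import bot
p,Rt,psi=pose(bot);d=dict(np.load("pics/side_j.npz"))
for q,h,a in contours(mask(d,"orange"),60):
    r=rect(plane(d,q,p[2]-.0665+.01)); print(h,int(a),r)
t=np.radians(psi+180);print("origin",p[:2]+.096*np.array([np.cos(t),np.sin(t)]))
p1,ps=tcp(BAY["orange"],-23,.042);print(p1,plan(p,psi,p1,ps,8))
E
```

```text
[ 0.3414 -0.3025  0.1116] 159.91 0.24886808503740607 54.92715809494257 [ 0.4  0.3 -4.3] [ 0.09  0.11 -0.04] [-0.97  0.5   1.95  0.    0.69 -2.19] 22.15
scene green out [495.4 414.1  96.8 100.3  13.6]
scene green hole [492.  417.6  65.5  67.3  13.4]
False 1084 [ 488.8 -424.8  106.3   79.5   67.3]
False 90 [ 566.7 -461.8  104.4   23.3   54.4]
False 986 [ 430.3 -335.4   92.1   92.1   69.7]
True 525 [ 430.2 -332.6   66.7   65.1   69.7]
False 94 [ 683.6 -370.5   34.3   56.5   30.1]
origin [ 0.43194658 -0.3340048 ]
[ 0.44502984 -0.39118426  0.1085    ] (array([-0.0322, -0.0116,  0.0007]), np.float64(0.0021), np.float64(17.1))
```

```bash
python3 - <<'E'
from h import *
from workcell import bot
p,Rt,psi=pose(bot)
p0,ps=tcp(back(BAY["orange"],-23,-135),-23,.045);p1,ps=tcp(BAY["orange"],-23,.042);print(p0,p1,plan(p,psi,p0,ps,3),plan(p0,ps,p1,ps,8))
E
```

```text
[ 0.32076169 -0.33843556  0.1115    ] [ 0.44502984 -0.39118426  0.1085    ] (array([ 0.0042, -0.0282, -0.    ]), np.float64(0.00559), np.float64(14.2)) (array([-0.0338,  0.    ,  0.0007]), 0.0, np.float64(16.9))
```

Call:
jog_arm(moves=[{"translation": [0.0042,-0.028,0],"twist": 0.0056,"jaw": 1},{"translation": [0.0042,-0.028,0],"twist": 0.0056,"jaw": 1},{"translation": [0.0042,-0.028,0],"twist": 0.0056,"jaw": 1},{"translation": [0,0,0],"twist": 0,"jaw": 1},{"translation": [-0.017,0,0],"twist": 0,"jaw": 1}])

```text
time: 22.88
position: [0.3285, -0.3414, 0.1114]
tcp_rot: [0.2, 0.98, 0.001, -0.001]
force: [-0.4, 0.3, -4.6]
finger_gap: 0.248
gripper_force: 54.9
```

Call:
jog_arm(moves=[{"translation": [-0.0338,0,0.001],"twist": 0,"jaw": 1},{"translation": [-0.0338,0,0.001],"twist": 0,"jaw": 1},{"translation": [-0.0338,0,0.001],"twist": 0,"jaw": 1},{"translation": [0,0,0.001],"twist": 0,"jaw": 1}])

```text
time: 23.38
position: [0.3774, -0.3625, 0.1096]
tcp_rot: [0.198, 0.98, -0.001, 0.001]
force: [0.4, 0.8, -4.2]
finger_gap: 0.25
gripper_force: 54.9
```

```bash
python3 st.py; python3 - <<'E'
from h import *
from workcell import bot
p,Rt,psi=pose(bot)
p1,ps=tcp(BAY["orange"],-23,.042);print(p1,plan(p,psi,p1,ps,5))
E
```

```text
[ 0.3774 -0.3625  0.1096] 157.13 0.24972846539210447 54.92686408571899 [ 0.4  0.8 -4.2] [0.07 0.19 0.02] [-0.98  0.56  1.79  0.    0.79 -2.15] 23.375
[ 0.44502984 -0.39118426  0.1085    ] (array([-0.0294, -0.    ,  0.0004]), np.float64(0.00014), np.float64(14.7))
```

Call:
jog_arm(moves=[{"translation": [-0.0294,0,0],"twist": 0,"jaw": 1},{"translation": [-0.0294,0,0],"twist": 0,"jaw": 1},{"translation": [-0.0294,0,0.001],"twist": 0,"jaw": 1},{"translation": [-0.0294,0,0.001],"twist": 0,"jaw": 1},{"translation": [-0.0294,0,0],"twist": 0,"jaw": 1}])

```text
time: 24.0
position: [0.4444, -0.3909, 0.1084]
tcp_rot: [0.199, 0.98, 0.0, -0.0]
force: [1.4, -0.3, -4.2]
finger_gap: 0.249
gripper_force: 54.9
```

Call:
jog_arm(moves=[{"translation": [0,0,0],"twist": 0,"jaw": 1},{"translation": [0,0,0],"twist": 0,"jaw": 1}])

```text
time: 24.25
position: [0.4429, -0.39, 0.1083]
tcp_rot: [0.199, 0.98, 0.0, -0.001]
force: [-0.4, -0.2, -4.0]
finger_gap: 0.246
gripper_force: 54.9
```

```bash
python3 st.py; python3 bay.py orange .052 k; python3 - <<'E'
from h import *
from workcell import bot
p,Rt,psi=pose(bot)
p1,ps=tcp(BAY["orange"],-23,.0235);print(p1,plan(p,psi,p1,ps,1))
d=dict(np.load("pics/scene_k.npz"))
for q,h,a in contours(mask(d,"orange"),200):
    P=plane(d,q,.052 if h else .02)@XB.T*1000;print(h,np.percentile(P,[1,99],axis=0).mean(0),np.percentile(P,[1,99],axis=0).round())
E
```

```text
[ 0.4429 -0.39    0.1083] 157.04 0.24558698010123825 54.92697981186211 [-0.4 -0.2 -4. ] [0.08 0.1  0.  ] [-0.91  0.63  1.62 -0.    0.89 -2.08] 24.25
scene out 175 [ 48. 280.] [ 99. 284.] [ 630.9 -451.1  102.9   10.3   66.5]
scene out 995 [ 53. 236.] [108. 273.] [ 550.  -421.7  113.1  120.2   67.1]
side out 323 [296. 313.] [325. 328.] [ 474.6 -455.    37.4   75.6   67.6]
side out 88 [338. 288.] [348. 325.] [ 568.  -460.9  104.8   23.4   54.4]
side out 95 [349. 253.] [369. 268.] [ 685.4 -369.2   34.6   56.7   29.7]
[ 0.44502984 -0.39118426  0.09      ] (array([-0.0052, -0.0003,  0.0367]), np.float64(0.00011), np.float64(18.6))
False [ 636.15772398 -191.34003777] [[ 574. -251.]
 [ 699. -132.]]
```

Call:
jog_arm(moves=[{"translation": [-0.005,0,0.01],"twist": 0,"jaw": 1},{"translation": [0,0,0.01],"twist": 0,"jaw": 1},{"translation": [0,0,0.007],"twist": 0,"jaw": 1},{"translation": [0,0,0.006],"twist": 0,"jaw": 1},{"translation": [0,0,0.004],"twist": 0,"jaw": 1}])

```text
time: 24.98
position: [0.4459, -0.3918, 0.0901]
tcp_rot: [0.199, 0.98, -0.0, 0.0]
force: [-1.0, -0.6, -3.1]
finger_gap: 0.245
gripper_force: 54.9
```

Call:
jog_arm(moves=[{"translation": [0,0,0],"twist": 0,"jaw": 1},{"translation": [0.02,0,0],"twist": 0,"jaw": 1},{"translation": [0.03,0,0],"twist": 0,"jaw": 1},{"translation": [0.05,0,0],"twist": 0,"jaw": 1},{"translation": [0.05,0,0],"twist": 0,"jaw": 1}])

```text
time: 25.6
position: [0.3751, -0.3613, 0.0902]
tcp_rot: [0.199, 0.98, 0.0, -0.0]
force: [-0.2, 0.0, -3.3]
finger_gap: 0.246
gripper_force: 54.9
```

Call:
jog_arm(moves=[{"translation": [0.05,0,0],"twist": 0,"jaw": 1},{"translation": [0.05,0,0],"twist": 0,"jaw": 1},{"translation": [0.02,0,0],"twist": 0,"jaw": 1},{"translation": [0,0,0],"twist": 0,"jaw": 1}])

```text
time: 26.1
position: [0.321, -0.3388, 0.0903]
tcp_rot: [0.2, 0.98, -0.0, 0.0]
force: [-0.5, -0.8, -3.5]
finger_gap: 0.25
gripper_force: 54.9
```

```bash
python3 st.py;python3 bay.py orange .039 l; python3 look.py m; python3 - <<'E'
from h import *
from workcell import bot
p,Rt,psi=pose(bot)
pm=np.array([.43,.0,.0885]);p1,ps=tcp(back([.4903,.4195],13.4,-110),13.4,.022);print(p1,ps)
print(plan(p,psi,pm,175,9),plan(pm,175,p1,ps,9))
E
```

```text
[ 0.321  -0.3388  0.0903] 156.96 0.24978436485948924 54.9265649355948 [-0.5 -0.8 -3.5] [-0.   -0.01 -0.04] [-1.05  0.55  1.94  0.    0.65 -2.22] 26.1
scene out 178 [ 48. 280.] [ 99. 284.] [ 616.4 -452.9  105.4   10.5   66.5]
scene out 66 [ 99. 256.] [108. 273.] [ 587.3 -388.4   10.5   51.1   67.1]
scene out 1329 [ 55. 239.] [105. 273.] [ 537.8 -428.3   93.8  111.3   67.1]
scene hole 573 [ 64. 244.] [101. 264.] [ 533.4 -427.6   65.2   65.8   66.6]
side out 87 [338. 288.] [348. 325.] [ 574.  -457.1  106.1   23.7   54.4]
side out 775 [292. 288.] [324. 328.] [ 494.6 -418.9  109.    80.4   66.9]
side out 95 [349. 253.] [369. 268.] [ 692.9 -364.4   34.9   57.7   30.1]
scene green out [495.3 414.3  96.8 101.3  12.6]
scene green hole [492.1 417.7  65.4  67.1  13.8]
[0.28990817 0.37175993 0.0885    ] 193.4
(array([-0.0036,  0.0795,  0.0004]), np.float64(-0.01108), np.float64(39.8)) (array([ 0.0266,  0.0846, -0.    ]), -0.01136, np.float64(44.3))
```

View pics/l.png

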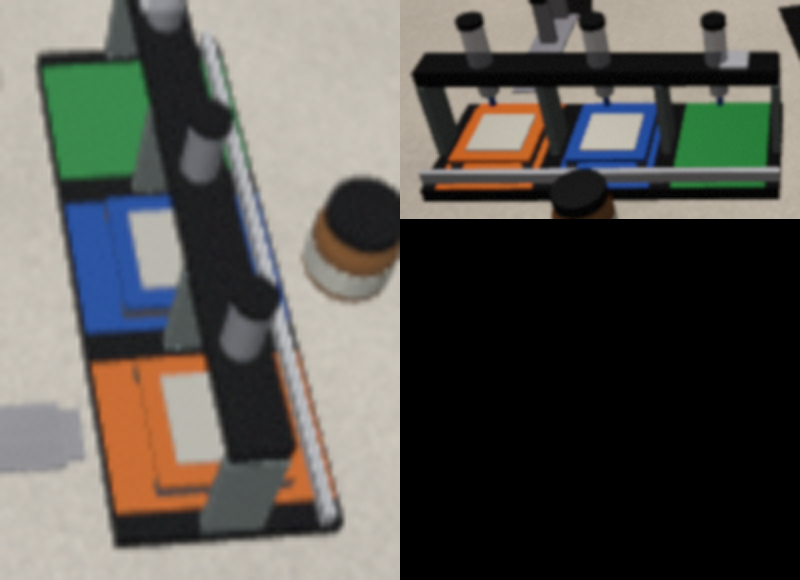

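Orange tray sits in the orange lane, corners parallel to the lane and centred as the blue one; now the green tray.

Call:
jog_arm(moves=[{"translation": [0.0,0.04,0],"twist": -0.0055,"jaw": 1},{"translation": [-0.0036,0.0795,0],"twist": -0.0111,"jaw": 1},{"translation": [-0.0036,0.0795,0],"twist": -0.0111,"jaw": 1},{"translation": [-0.0036,0.0795,0],"twist": -0.0111,"jaw": 1},{"translation": [-0.0036,0.0795,0],"twist": -0.0111,"jaw": 1}])

```text
time: 26.92
position: [0.3883, -0.1702, 0.09]
tcp_rot: [0.121, 0.993, 0.0, -0.0]
force: [0.6, -0.0, -2.4]
finger_gap: 0.245
gripper_force: 54.9
```

Call:
jog_arm(moves=[{"translation": [-0.0036,0.0795,0],"twist": -0.0111,"jaw": 1},{"translation": [-0.0036,0.0795,0],"twist": -0.0111,"jaw": 1},{"translation": [-0.0036,0.0795,0],"twist": -0.0111,"jaw": 1},{"translation": [-0.0036,0.0795,0],"twist": -0.0111,"jaw": 1},{"translation": [0.011,0.082,0],"twist": -0.0111,"jaw": 1}])

```text
time: 27.55
position: [0.4246, 0.0256, 0.0901]
tcp_rot: [0.034, 0.999, 0.0, 0.001]
force: [0.8, -0.3, -2.3]
finger_gap: 0.245
gripper_force: 54.9
```

Call:
jog_arm(moves=[{"translation": [0.0266,0.0846,0],"twist": -0.0114,"jaw": 1},{"translation": [0.0266,0.0846,0],"twist": -0.0114,"jaw": 1},{"translation": [0.0266,0.0846,0],"twist": -0.0114,"jaw": 1},{"translation": [0.0266,0.0846,0],"twist": -0.0114,"jaw": 1},{"translation": [0.0266,0.0846,0],"twist": -0.0114,"jaw": 1}])

```text
time: 28.18
position: [0.3557, 0.2367, 0.09]
tcp_rot: [-0.056, 0.998, 0.0, -0.0]
force: [-0.0, 0.1, -2.8]
finger_gap: 0.248
gripper_force: 54.9
```

Call:
jog_arm(moves=[{"translation": [0.0266,0.0846,0],"twist": -0.0114,"jaw": 1},{"translation": [0.0266,0.0846,0],"twist": -0.0114,"jaw": 1},{"translation": [0.0133,0.0423,0],"twist": -0.0057,"jaw": 1},{"translation": [0,0,0],"twist": 0,"jaw": 1},{"translation": [0,0,0],"twist": 0,"jaw": 1}])

```text
time: 28.8
position: [0.309, 0.3344, 0.0899]
tcp_rot: [-0.1, 0.995, -0.0, -0.0]
force: [-0.2, 0.1, -3.1]
finger_gap: 0.249
gripper_force: 54.9
```

```bash
python3 st.py; python3 look.py n; python3 - <<'E'
from h import *
from workcell import bot
p,Rt,psi=pose(bot)
p1,ps=tcp(back([.4903,.4195],13.4,-110),13.4,.022);print(p1,plan(p,psi,p1,ps,2))
E
```

```text
[0.309  0.3344 0.0899] -168.56 0.2486755267310485 54.926530569791794 [-0.2  0.1 -3.1] [ 0.04  0.01 -0.03] [ 0.58  0.54  1.97 -0.    0.63 -1.19] 28.8
scene green out [495.3 414.6  96.3 100.1  13.1]
scene green hole [492.1 417.8  65.2  67.1  14. ]
side green out [488.2 417.   92.1  95.9  13.7]
side green hole [488.6 421.6  66.8  67.9  13.2]
[0.28990817 0.37175993 0.0885    ] (array([0.0116, 0.041 , 0.0015]), np.float64(-0.00573), np.float64(21.3))
```

Call:
jog_arm(moves=[{"translation": [0.0116,0.041,0],"twist": -0.0055,"jaw": 1},{"translation": [0.0116,0.041,0],"twist": -0.0055,"jaw": 1},{"translation": [0,0,0.019],"twist": 0,"jaw": 1},{"translation": [0,0,0.019],"twist": 0,"jaw": 1},{"translation": [0,0,0],"twist": 0,"jaw": 1}])

```text
time: 29.52
position: [0.2896, 0.3709, 0.07]
tcp_rot: [-0.116, 0.993, -0.001, -0.001]
force: [-0.1, 0.2, -2.0]
finger_gap: 0.247
gripper_force: 54.9
```

```bash
python3 st.py; python3 - <<'E'
from h import *
from workcell import bot
p,Rt,psi=pose(bot)
p1,ps=tcp([.4903,.4195],13.4,.004);print(p1,plan(p,psi,p1,ps,1))
E
```

```text
[0.2896 0.3709 0.07  ] -166.72 0.24698270550654614 54.92684016935527 [-0.1  0.2 -2. ] [ 0.02  0.1  -0.02] [ 0.67  0.59  1.94 -0.    0.61 -1.13] 29.525
[0.39691352 0.3972522  0.0705    ] (array([-0.221 ,  0.0019, -0.0011]), np.float64(-0.00066), np.float64(110.5))
```

Call:
jog_arm(moves=[{"translation": [-0.03,0.001,-0.001],"twist": 0,"jaw": 1},{"translation": [-0.04,0.001,-0.001],"twist": 0,"jaw": 1},{"translation": [-0.04,0,0],"twist": 0,"jaw": 1},{"translation": [-0.04,0,0],"twist": 0,"jaw": 1},{"translation": [-0.04,0,0],"twist": 0,"jaw": 1}])

```text
time: 30.15
position: [0.3844, 0.3956, 0.0724]
tcp_rot: [-0.116, 0.993, 0.0, 0.001]
force: [0.4, 0.5, -2.1]
finger_gap: 0.247
gripper_force: 54.9
```

Call:
jog_arm(moves=[{"translation": [-0.031,0,0],"twist": 0,"jaw": 1},{"translation": [0,0,0],"twist": 0,"jaw": 1},{"translation": [0,0,0],"twist": 0,"jaw": 1}])

```text
time: 30.52
position: [0.3962, 0.3983, 0.0719]
tcp_rot: [-0.116, 0.993, -0.0, -0.001]
force: [-0.4, -0.6, -3.2]
finger_gap: 0.249
gripper_force: 54.9
```

```bash
python3 st.py; python3 look.py o
```

```text
[0.3962 0.3983 0.0719] -166.64 0.24856901231747158 54.92658197879791 [-0.4 -0.6 -3.2] [0.03 0.01 0.02] [ 0.59  0.66  1.71  0.    0.77 -1.22] 30.525
scene green out [494.4 414.3  97.8 100.6  12.7]
scene green hole [492.1 417.8  65.1  67.1  14. ]
side green out [488.2 418.7  92.2  98.5  12.4]
side green hole [488.6 421.6  66.9  67.8  13.4]
```

Tray unmoved with the blade under it; lift and plan the route.

Call:
jog_arm(moves=[{"translation": [0,0,-0.01],"twist": 0,"jaw": 1},{"translation": [0,0,-0.01],"twist": 0,"jaw": 1},{"translation": [0,0,-0.02],"twist": 0,"jaw": 1},{"translation": [0,0,-0.03],"twist": 0,"jaw": 1},{"translation": [0,0,-0.01],"twist": 0,"jaw": 1}])

```text
time: 31.25
position: [0.398, 0.3994, 0.1137]
tcp_rot: [-0.116, 0.993, 0.001, 0.001]
force: [0.1, 0.1, -4.5]
finger_gap: 0.246
gripper_force: 54.9
```

```bash
python3 st.py; python3 - <<'E'
from h import *
from workcell import bot
p,Rt,psi=pose(bot)
for n in("scene","side"):
  d=bot.get_image(n)
  for q,h,a in contours(mask(d,"green"),60):
    r=rect(plane(d,q,p[2]-.0665+(.01 if h else .008)))
    if r[1]>0: print(n,h,r)
t=np.radians(psi+180);print("origin",p[:2]+.096*np.array([np.cos(t),np.sin(t)]))
p1,ps=tcp(back(BAY["green"],-23,-135),-23,.045);print(p1,ps)
pm=np.array([.43,.1,p1[2]]);print(plan(p,psi,pm,182,14),plan(pm,182,p1,ps,10))
E
```

```text
[0.398  0.3994 0.1137] -166.63 0.24576197193839402 54.926737044006586 [ 0.1  0.1 -4.5] [0.01 0.21 0.03] [ 0.59  0.59  1.69  0.    0.86 -1.22] 31.25
scene False [497.  414.6  97.2 101.2  12.5]
scene True [494.5 418.5  66.1  68.1  13.6]
side False [489.9 418.6  92.4  98.3  12.9]
side True [490.7 422.6  66.6  69.2  12.8]
origin [0.49140515 0.42160835]
[ 0.42235178 -0.0991043   0.1115    ] 157
(array([ 0.0015, -0.0431,  0.0003]), np.float64(0.00451), np.float64(21.5)) (array([-0.0049, -0.0399, -0.    ]), 0.01389, np.float64(20.1))
```

Call:
jog_arm(moves=[{"translation": [0.001,-0.0215,0],"twist": 0.0022,"jaw": 1},{"translation": [0.0015,-0.0431,0],"twist": 0.0045,"jaw": 1},{"translation": [0.0015,-0.0431,0],"twist": 0.0045,"jaw": 1},{"translation": [0.0015,-0.0431,0],"twist": 0.0045,"jaw": 1},{"translation": [0.0015,-0.0431,0],"twist": 0.0045,"jaw": 1}])

```text
time: 31.98
position: [0.4136, 0.3009, 0.1117]
tcp_rot: [-0.084, 0.996, -0.0, -0.001]
force: [0.4, 0.7, -4.2]
finger_gap: 0.247
gripper_force: 54.9
```

Call:
jog_arm(moves=[{"translation": [0.0015,-0.0431,0],"twist": 0.0045,"jaw": 1},{"translation": [0.0015,-0.0431,0],"twist": 0.0045,"jaw": 1},{"translation": [0.0015,-0.0431,0],"twist": 0.0045,"jaw": 1},{"translation": [0.0015,-0.0431,0],"twist": 0.0045,"jaw": 1},{"translation": [0.0015,-0.0431,0],"twist": 0.0045,"jaw": 1}])

```text
time: 32.6
position: [0.4249, 0.1939, 0.1119]
tcp_rot: [-0.049, 0.999, -0.0, -0.001]
force: [-0.1, 0.1, -4.9]
finger_gap: 0.247
gripper_force: 54.9
```

Call:
jog_arm(moves=[{"translation": [0.0015,-0.0431,0],"twist": 0.0045,"jaw": 1},{"translation": [0.0015,-0.0431,0],"twist": 0.0045,"jaw": 1},{"translation": [0.0015,-0.0431,0],"twist": 0.0045,"jaw": 1},{"translation": [0.0015,-0.0431,0],"twist": 0.0045,"jaw": 1},{"translation": [-0.0017,-0.0415,0],"twist": 0.009,"jaw": 1}])

```text
time: 33.22
position: [0.4298, 0.0873, 0.112]
tcp_rot: [-0.006, 1.0, -0.0, -0.001]
force: [0.1, 0.5, -3.8]
finger_gap: 0.25
gripper_force: 54.9
```

Call:
jog_arm(moves=[{"translation": [-0.0049,-0.04,0],"twist": 0.0139,"jaw": 1},{"translation": [-0.0049,-0.04,0],"twist": 0.0139,"jaw": 1},{"translation": [-0.0049,-0.04,0],"twist": 0.0139,"jaw": 1},{"translation": [-0.0049,-0.04,0],"twist": 0.0139,"jaw": 1},{"translation": [-0.0049,-0.04,0],"twist": 0.0139,"jaw": 1}])

```text
time: 33.85
position: [0.4348, -0.0129, 0.112]
tcp_rot: [0.103, 0.995, -0.0, -0.0]
force: [0.6, 0.5, -5.1]
finger_gap: 0.245
gripper_force: 54.9
```

Call:
jog_arm(moves=[{"translation": [-0.0049,-0.04,0],"twist": 0.0139,"jaw": 1},{"translation": [-0.0049,-0.04,0],"twist": 0.0139,"jaw": 1},{"translation": [-0.0025,-0.02,0],"twist": 0.007,"jaw": 1},{"translation": [0,0,0],"twist": 0,"jaw": 1}])

```text
time: 34.35
position: [0.4293, -0.062, 0.112]
tcp_rot: [0.157, 0.988, 0.0, -0.0]
force: [0.4, -0.6, -4.6]
finger_gap: 0.244
gripper_force: 54.9
```

```bash
python3 st.py; python3 - <<'E'
from h import *
from workcell import bot
p,Rt,psi=pose(bot)
d=bot.get_image("side")
for q,h,a in contours(mask(d,"green"),60): print(h,int(a),rect(plane(d,q,p[2]-.0665+.01)))
t=np.radians(psi+180);print("origin",p[:2]+.096*np.array([np.cos(t),np.sin(t)]))
p0,ps=tcp(back(BAY["green"],-23,-135),-23,.045);p1,ps=tcp(BAY["green"],-23,.042);print(p0,p1,plan(p,psi,p0,ps,3),plan(p0,ps,p1,ps,8))
E
```

```text
[ 0.4293 -0.062   0.112 ] 161.94 0.24439051974009504 54.925537733361125 [ 0.4 -0.6 -4.6] [ 0.04  0.19 -0.  ] [-0.4   0.48  2.01 -0.    0.66 -1.66] 34.35
False 700 [ 586.6 -193.9  110.9   81.4   67. ]
False 681 [518.5 -91.9 100.7  89.9  71.4]
True 338 [520.  -90.8  68.1  64.8  71.1]
origin [ 0.52054301 -0.09177896]
[ 0.42235178 -0.0991043   0.1115    ] [ 0.54661994 -0.151853    0.1085    ] (array([-0.004 , -0.0248,  0.0004]), np.float64(0.00914), np.float64(12.6)) (array([-0.0337, -0.    ,  0.0007]), 0.0, np.float64(16.9))
```

Call:
jog_arm(moves=[{"translation": [-0.004,-0.0248,0],"twist": 0.0091,"jaw": 1},{"translation": [-0.004,-0.0248,0],"twist": 0.0091,"jaw": 1},{"translation": [-0.004,-0.0248,0],"twist": 0.0091,"jaw": 1},{"translation": [0,0,0],"twist": 0,"jaw": 1},{"translation": [-0.017,0,0],"twist": 0,"jaw": 1}])

```text
time: 35.02
position: [0.43, -0.1011, 0.1119]
tcp_rot: [0.198, 0.98, 0.0, -0.001]
force: [0.2, 0.4, -5.3]
finger_gap: 0.249
gripper_force: 54.9
```

Call:
jog_arm(moves=[{"translation": [-0.0337,0,0.001],"twist": 0,"jaw": 1},{"translation": [-0.0337,0,0.001],"twist": 0,"jaw": 1},{"translation": [-0.0337,0,0.001],"twist": 0,"jaw": 1},{"translation": [0,0,0.001],"twist": 0,"jaw": 1}])

```text
time: 35.52
position: [0.4796, -0.1219, 0.1102]
tcp_rot: [0.198, 0.98, -0.0, 0.002]
force: [0.5, -0.1, -5.1]
finger_gap: 0.246
gripper_force: 54.9
```

```bash
python3 st.py; python3 - <<'E'
from h import *
from workcell import bot
p,Rt,psi=pose(bot)
p1,ps=tcp(BAY["green"],-23,.042);print(p1,plan(p,psi,p1,ps,5))
E
```

```text
[ 0.4796 -0.1219  0.1102] 157.16 0.2457456436689242 54.92779347114265 [ 0.5 -0.1 -5.1] [ 0.06  0.21 -0.  ] [-0.48  0.53  1.86  0.    0.74 -1.65] 35.525
[ 0.54661994 -0.151853    0.1085    ] (array([-0.0294, -0.0006,  0.0007]), np.float64(0.00018), np.float64(14.7))
```

Call:
jog_arm(moves=[{"translation": [-0.0294,-0.001,0.001],"twist": 0,"jaw": 1},{"translation": [-0.0294,-0.001,0.001],"twist": 0.0005,"jaw": 1},{"translation": [-0.0294,-0.001,0.001],"twist": 0,"jaw": 1},{"translation": [-0.0294,0,0],"twist": 0,"jaw": 1},{"translation": [-0.0294,0,0],"twist": 0,"jaw": 1}])

```text
time: 36.15
position: [0.5454, -0.1516, 0.1085]
tcp_rot: [0.199, 0.98, 0.0, -0.0]
force: [-0.1, 0.3, -4.6]
finger_gap: 0.246
gripper_force: 54.9
```

Call:
jog_arm(moves=[{"translation": [0,0,0],"twist": 0,"jaw": 1},{"translation": [0,0,0],"twist": 0,"jaw": 1}])

```text
time: 36.4
position: [0.5436, -0.1507, 0.1082]
tcp_rot: [0.199, 0.98, 0.0, -0.001]
force: [-0.5, -0.3, -4.8]
finger_gap: 0.246
gripper_force: 54.9
```

```bash
python3 st.py; python3 - <<'E'
from h import *
from workcell import bot
p,Rt,psi=pose(bot)
p1,ps=tcp(BAY["green"],-23,.0235);print(p1,plan(p,psi,p1,ps,1))
E
```

```text
[ 0.5436 -0.1507  0.1082] 157.05 0.2456488559127108 54.92700551636517 [-0.5 -0.3 -4.8] [0.04 0.23 0.02] [-0.47  0.61  1.69 -0.    0.85 -1.64] 36.4
[ 0.54661994 -0.151853    0.09      ] (array([-0.0064,  0.0003,  0.0365]), np.float64(0.00027), np.float64(18.5))
```

Call:
jog_arm(moves=[{"translation": [-0.006,0,0.01],"twist": 0,"jaw": 1},{"translation": [0,0,0.01],"twist": 0,"jaw": 1},{"translation": [0,0,0.007],"twist": 0,"jaw": 1},{"translation": [0,0,0.006],"twist": 0,"jaw": 1},{"translation": [0,0,0.004],"twist": 0,"jaw": 1}])

```text
time: 37.02
position: [0.5476, -0.1526, 0.0901]
tcp_rot: [0.199, 0.98, -0.0, 0.0]
force: [-0.6, 0.2, -3.0]
finger_gap: 0.248
gripper_force: 54.9
```

Call:
jog_arm(moves=[{"translation": [0,0,0],"twist": 0,"jaw": 1},{"translation": [0.02,0,0],"twist": 0,"jaw": 1},{"translation": [0.03,0,0],"twist": 0,"jaw": 1},{"translation": [0.05,0,0],"twist": 0,"jaw": 1},{"translation": [0.05,0,0],"twist": 0,"jaw": 1}])

```text
time: 37.65
position: [0.4769, -0.1225, 0.0903]
tcp_rot: [0.199, 0.98, 0.0, -0.0]
force: [0.6, 0.6, -2.0]
finger_gap: 0.252
gripper_force: 54.9
```

Call:
jog_arm(moves=[{"translation": [0.05,0,0],"twist": 0,"jaw": 1},{"translation": [0.05,0,0],"twist": 0,"jaw": 1},{"translation": [0.02,0,0],"twist": 0,"jaw": 1},{"translation": [0,0,0],"twist": 0,"jaw": 1}])

```text
time: 38.15
position: [0.4228, -0.0996, 0.0903]
tcp_rot: [0.199, 0.98, -0.0, 0.0]
force: [0.5, -1.4, -2.1]
finger_gap: 0.248
gripper_force: 54.9
```

```bash
python3 st.py;python3 bay.py green .039 p; python3 - <<'E'
from h import *
from workcell import bot
p,Rt,psi=pose(bot)
for c in RNG:
  for n in("scene","side"):
    d=dict(np.load(f"pics/{n}_p.npz"))
    for q,h,a in contours(mask(d,c),40):
        P=plane(d,q,.039)
        if h and P[:,1].mean()<-50: print(n,c,(XB@(rect(P)[:2]/1000)-XB@BAY[c])*1000,rect(P))
pm=np.array([.4252,.0217,.0885]);print(plan(p,psi,pm,172.,5))
E
```

```text
[ 0.4228 -0.0996  0.0903] 157.04 0.2476658865689064 54.926961064338684 [ 0.5 -1.4 -2.1] [-0.03 -0.04 -0.02] [-0.49  0.52  2.02  0.    0.6  -1.66] 38.15
scene out 198 [170. 279.] [222. 284.] [ 715.3 -220.3  107.7   11.9   67.1]
scene out 1604 [172. 238.] [225. 272.] [ 639.3 -187.8  108.8  112.9   66.7]
scene hole 533 [183. 244.] [213. 264.] [ 635.9 -190.1   63.7   63.8   66.5]
side out 532 [280. 213.] [305. 245.] [ 594.8 -182.1  118.    82.2   66.2]
(array([0.0141, 0.047 , 0.0007]), np.float64(-0.01662), np.float64(24.5))
```

View pics/p.png

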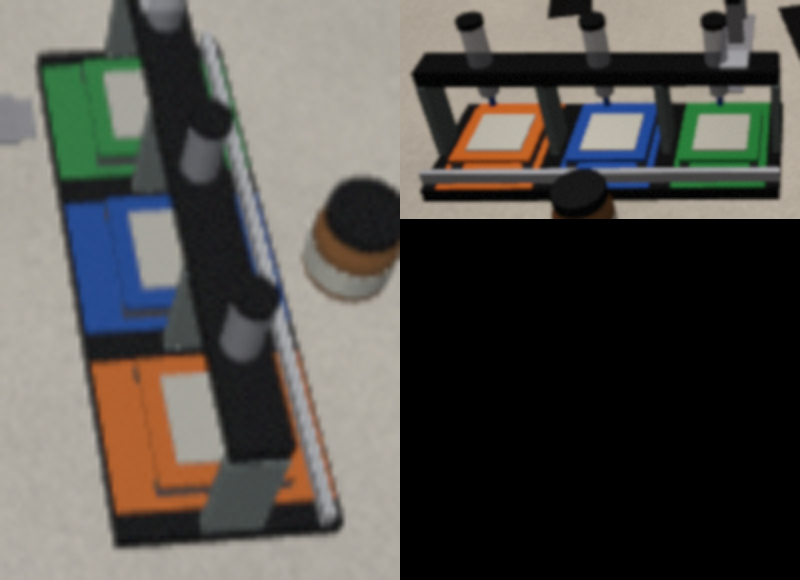

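All three trays sit centred and square in their lanes. Now return the lifter to the mat.

Call:
jog_arm(moves=[{"translation": [0.0141,0.047,0],"twist": -0.0166,"jaw": 1},{"translation": [0.0141,0.047,0],"twist": -0.0166,"jaw": 1},{"translation": [0.0141,0.047,0],"twist": -0.0166,"jaw": 1},{"translation": [0.0141,0.047,0],"twist": -0.0166,"jaw": 1},{"translation": [0.0141,0.047,0],"twist": -0.0166,"jaw": 1}])

```text
time: 38.88
position: [0.4255, 0.023, 0.0901]
tcp_rot: [0.069, 0.998, -0.0, 0.001]
force: [-0.1, 0.7, -2.3]
finger_gap: 0.244
gripper_force: 54.9
```

Call:
jog_arm(moves=[{"translation": [0,0,0],"twist": 0,"jaw": 1},{"translation": [0,0,0],"twist": 0,"jaw": 1},{"translation": [0,0,0],"twist": 0,"jaw": 1}])

```text
time: 39.25
position: [0.4244, 0.0218, 0.0901]
tcp_rot: [0.071, 0.998, -0.0, 0.001]
force: [0.5, -0.0, -3.2]
finger_gap: 0.243
gripper_force: 54.9
```

```bash
python3 st.py;python3 - <<'E'
from h import *
from workcell import bot
p,Rt,psi=pose(bot);print(plan(p,psi,np.array([.4252,.0217,.0685]),172.,1))
E
```

```text
[0.4244 0.0218 0.0901] 171.91 0.24291048033977725 54.92682371288538 [ 0.5 -0.  -3.2] [0.02 0.03 0.05] [-0.21  0.52  2.04 -0.    0.58 -1.64] 39.25
(array([-0.0016,  0.0001,  0.0432]), np.float64(-0.00049), np.float64(21.6))
```

Call:
jog_arm(moves=[{"translation": [-0.0016,0,0.015],"twist": -0.0005,"jaw": 1},{"translation": [0,0,0.015],"twist": 0,"jaw": 1},{"translation": [0,0,0.008],"twist": 0,"jaw": 1},{"translation": [0,0,0.005],"twist": 0,"jaw": 1},{"translation": [0,0,0],"twist": 0,"jaw": 1}])

```text
time: 39.88
position: [0.4243, 0.0226, 0.0685]
tcp_rot: [0.069, 0.998, -0.0, -0.0]
force: [0.2, 0.5, -3.0]
finger_gap: 0.249
gripper_force: 54.9
```

Call:
jog_arm(moves=[{"translation": [0,0,0],"twist": 0,"jaw": 1},{"translation": [0,0,0],"twist": 0,"jaw": 1}])

```text
time: 40.12
position: [0.4244, 0.0225, 0.0686]
tcp_rot: [0.069, 0.998, -0.0, 0.0]
force: [-1.4, -1.4, -2.6]
finger_gap: 0.248
gripper_force: 54.9
```

Call:
jog_arm(moves=[{"translation": [0,0,0.001],"twist": 0,"jaw": 1},{"translation": [0,0,0.001],"twist": 0,"jaw": 1},{"translation": [0,0,0],"twist": 0,"jaw": 1}])

```text
time: 40.5
position: [0.4244, 0.0226, 0.0684]
tcp_rot: [0.069, 0.998, -0.0, 0.0]
force: [-1.0, 1.9, 9.2]
finger_gap: 0.251
gripper_force: 54.9
```

Call:
jog_arm(moves=[{"translation": [0,0,0],"twist": 0,"jaw": -1},{"translation": [0,0,0],"twist": 0,"jaw": -1},{"translation": [0,0,0],"twist": 0,"jaw": -1},{"translation": [0,0,0],"twist": 0,"jaw": -1},{"translation": [0,0,0],"twist": 0,"jaw": -1}])

```text
time: 41.12
position: [0.4244, 0.0225, 0.0675]
tcp_rot: [0.069, 0.998, 0.0, -0.0]
force: [-0.0, 0.5, 0.2]
finger_gap: 0.73
gripper_force: 0.0
```

Call:
jog_arm(moves=[{"translation": [0,0,0],"twist": 0,"jaw": -1},{"translation": [0,0,0],"twist": 0,"jaw": -1},{"translation": [0,0,0],"twist": 0,"jaw": -1}])

```text
time: 41.5
position: [0.4244, 0.0225, 0.0676]
tcp_rot: [0.069, 0.998, -0.0, 0.0]
force: [0.4, -0.2, 0.2]
finger_gap: 0.981
gripper_force: 0.0
```

Call:
jog_arm(moves=[{"translation": [0,0,-0.03],"twist": 0,"jaw": -1},{"translation": [0,0,-0.08],"twist": 0,"jaw": -1},{"translation": [0,0,-0.1],"twist": 0,"jaw": -1},{"translation": [0,0,-0.1],"twist": 0,"jaw": -1},{"translation": [0,0,0],"twist": 0,"jaw": -1}])

```text
time: 42.12
position: [0.4269, 0.0221, 0.226]
tcp_rot: [0.069, 0.998, -0.001, 0.005]
force: [0.9, -0.1, -0.0]
finger_gap: 1.006
gripper_force: 0.0
```

```bash
python3 st.py;python3 - <<'E'
from h import *
from workcell import bot
d=bot.get_image("wrist");np.savez("pics/w2.npz",**d);g=cv2.cvtColor(up(d),cv2.COLOR_RGB2GRAY)
m=((g<60)*255).astype(np.uint8);m[4*230:]=0;m[:,:4*190]=0;m[:,4*310:]=0
for p,h,a in contours(m,300): print(h,int(a),rect(plane(d,p,.1)),rect(plane(d,p,.002)))
S=bot.get_image("side");W=bot.get_image("scene");np.savez("pics/side_q.npz",**S);np.savez("pics/scene_q.npz",**W);U=[]
for d in(W,S):
    h=cv2.cvtColor(up(d),cv2.COLOR_RGB2HSV);r=cv2.inRange(h,(0,150,80),(4,255,255))|cv2.inRange(h,(174,150,80),(180,255,255))
    for q,_,a in contours(r,15): print(int(a),cv2.minEnclosingCircle(q.astype(np.float32)))
    # lamp base: white, near proj
    u=proj(d,[.68,0,.02])[0].astype(int);print(u)
im=[cv2.resize(d["img"][y-35:y+25,x-35:x+35,::-1],(400,343),interpolation=cv2.INTER_CUBIC) for d in(W,S) for x,y in[proj(d,[.66,0,.03])[0].astype(int)]]
for d in(W,S): print(proj(d,[.66,0,.03])[0].astype(int))
cv2.imwrite("pics/q.png",np.hstack(im))
E
```

```text
[0.4269 0.0221 0.226 ] 172.09 1.0058389346928138 0.0 [ 0.9 -0.1 -0. ] [ 0.01  0.03 -0.04] [-0.21  0.25  1.91  0.    0.97 -1.64] 42.125
False 1671 [423.4  23.5  21.   86.2  81.9] [447.5  20.5  28.2 115.7  81.9]
False 4029 [420.8  23.6  65.6 120.   82.1] [443.9  20.6  88.1 161.1  82.1]
26 ((277.875, 215.0), 4.501835823059082)
[281 249]
23 ((279.375, 171.5437469482422), 2.98553729057312)
238 ((218.4104766845703, 18.642162322998047), 13.828006744384766)
[287 184]
[278 241]
[282 184]
```

View pics/q.png

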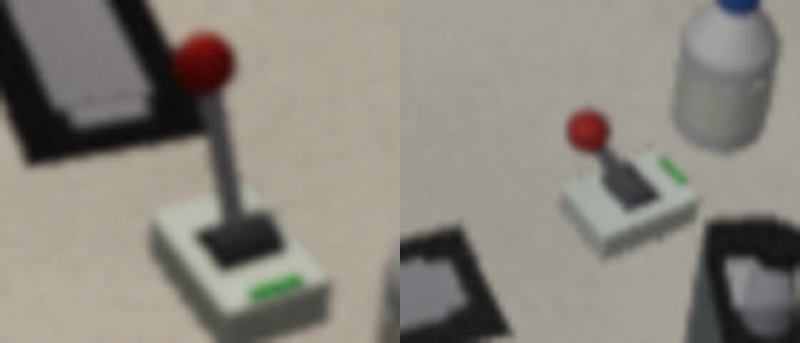

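Crop: knob at (205,62) in the scene half; the white base's green "on" mark is on its far (+x) end.

```bash
python3 - <<'E'
from h import *
W,S=[dict(np.load(f"pics/{n}_q.npz")) for n in("scene","side")]
s=400/70
a=lambda x,y:[243+x/s-.5,206+y/s-.5]; b=lambda x,y:[247+x/s-.5,149+y/s-.5]
A=plane(W,[a(150,228),a(245,185),a(328,285),a(222,320)],.025);B=plane(S,[b(205,243),b(160,195),b(255,150),b(298,193)],.025)
for P in(A,B): 
    print(P.round(4).tolist(),rect(P)); m=(P[2]+P[3]-P[0]-P[1])/2; print("centre",P.mean(0),"len",np.linalg.norm(m),"yaw",np.degrees(np.arctan2(m[1],m[0])))
print("tip",tri(W,[277.9,214.5],S,[279.4,171.4]))
for d,lo in((W,150),(S,150)):
    h=cv2.cvtColor(up(d),cv2.COLOR_RGB2HSV);u=proj(d,[.68,0,.02])[0]*4
    for q,hole,ar in contours(cv2.inRange(h,(50,80,60),(75,255,255)),3):
        g=plane(d,[q.mean(0)],.025)[0]
        if g[1]>-.1 and g[1]<.1: print("green",g,ar)
E
```

```text
[[0.6591, -0.0249], [0.6503, 0.0242], [0.7189, 0.0262], [0.7199, -0.0224]] [6.853e+02 6.000e-01 6.860e+01 4.930e+01 1.600e+00]
centre [0.68703487 0.00078667] len 0.06476345212423973 yaw 1.9347375011016652
[[0.6467, -0.0224], [0.6421, 0.0229], [0.713, 0.0293], [0.7174, -0.0129]] [679.9   3.9  71.3  45.6   5.8]
centre [0.67980588 0.00423475] len 0.07124526536974043 yaw 6.389815782559936
tip [0.64396428 0.00353517 0.09766814]
green [0.71172315 0.00597602] 13.15625
```

Call:
jog_arm(moves=[{"translation": [-0.11,0,0],"twist": 0,"jaw": 1},{"translation": [-0.11,0,0],"twist": 0,"jaw": 1},{"translation": [-0.11,0,0],"twist": 0,"jaw": 1},{"translation": [0,0,0],"twist": -0.03,"jaw": 1},{"translation": [0,0,0],"twist": -0.03,"jaw": 1}], grip_force=20)

```text
time: 42.9
position: [0.5869, -0.0002, 0.2191]
tcp_rot: [-0.026, 1.0, 0.001, -0.003]
force: [-0.5, 0.2, -0.4]
finger_gap: 0.517
gripper_force: 0.0
```

Call:
jog_arm(moves=[{"translation": [0,0,0],"twist": 0,"jaw": 1},{"translation": [0,0,0],"twist": 0,"jaw": 1},{"translation": [0,0,0],"twist": 0,"jaw": 1},{"translation": [0,0,0],"twist": 0,"jaw": 1},{"translation": [0,0,0],"twist": 0,"jaw": 1}])

```text
time: 43.52
position: [0.5878, -0.0002, 0.2227]
tcp_rot: [-0.025, 1.0, -0.0, 0.0]
force: [0.2, 0.3, 0.3]
finger_gap: 0.018
gripper_force: 0.0
```

```bash
python3 st.py; python3 - <<'E'
from h import *
from workcell import bot
p,Rt,psi=pose(bot);print(plan(p,psi,np.array([.595,.0,.075]),psi,1),plan([.595,0,.075],psi,[.70,.003,.075],psi,1))
W,S=[dict(np.load(f"pics/{n}_q.npz")) for n in("scene","side")]
c=[]
for d in(W,S):
    for q,h,a in contours(mask(d,"blue"),15):
        u=q.mean(0); P=plane(d,[u],.115)[0]
        if .65<P[0]<.9 and -.05<P[1]<.25 and a<150: print(u,P,a);c.append(u)
E
```

```text
[ 5.878e-01 -2.000e-04  2.227e-01] -177.14 0.018071893283099213 0.0 [0.2 0.3 0.3] [-0.01  0.01  0.06] [-0.19  0.48  1.53  0.    1.14 -1.81] 43.525
(array([-1.440e-02, -2.000e-04,  2.955e-01]), np.float64(-0.0), np.float64(147.9)) (array([-0.21  , -0.0045, -0.    ]), np.float64(-0.0), np.float64(105.0))
[324.9127095  239.14734637] [0.77976953 0.0446405 ] 90.15625
[305.93382353 146.86617647] [0.77446449 0.04965511] 37.46875
```

Call:
jog_arm(moves=[{"translation": [0,0,0.1],"twist": 0,"jaw": 1},{"translation": [0,0,0.1],"twist": 0,"jaw": 1},{"translation": [0,0,0.095],"twist": 0,"jaw": 1},{"translation": [0,0,0],"twist": 0,"jaw": 1},{"translation": [-0.04,0,0],"twist": 0,"jaw": 1}])

```text
time: 44.15
position: [0.6071, 0.0008, 0.076]
tcp_rot: [-0.025, 1.0, 0.0, -0.001]
force: [1.0, 0.1, 0.4]
finger_gap: 0.001
gripper_force: 0.0
```

Call:
jog_arm(moves=[{"translation": [-0.03,0,0],"twist": 0,"jaw": 1},{"translation": [-0.03,0,0],"twist": 0,"jaw": 1},{"translation": [-0.03,0,0],"twist": 0,"jaw": 1},{"translation": [-0.03,0,0],"twist": 0,"jaw": 1},{"translation": [-0.02,0,0],"twist": 0,"jaw": 1}])

```text
time: 44.78
position: [0.6795, 0.0041, 0.0779]
tcp_rot: [-0.025, 1.0, -0.0, 0.002]
force: [-1.1, -0.6, 0.4]
finger_gap: 0.004
gripper_force: 0.3
```

```bash
python3 st.py; cat > lamp.py <<'E'
from h import *
from workcell import bot
D=[bot.get_image(n) for n in("scene","side")];U=[]
for i,d in enumerate(D):
    h=cv2.cvtColor(up(d),cv2.COLOR_RGB2HSV);r=cv2.inRange(h,(0,150,80),(4,255,255))|cv2.inRange(h,(174,150,80),(180,255,255))
    for q,_,a in contours(r,5):
        P=plane(d,[q.mean(0)],.1)[0]
        if .55<P[0]<.85 and -.1<P[1]<.1: U.append((d,q.mean(0)));print(i,P,a)
if len(U)==2: print("tip",tri(*U[0],*U[1]))
E
python3 lamp.py
```

```text
[0.6795 0.0041 0.0779] -177.11 0.003588005118933813 0.342037869268097 [-1.1 -0.6  0.4] [-0.02  0.15 -0.03] [-0.16  0.77  1.4  -0.    0.97 -1.78] 44.775
0 [0.69717204 0.00727347] 45.84375
```

Call:
jog_arm(moves=[{"translation": [-0.014,0,0],"twist": 0,"jaw": 1},{"translation": [-0.014,0,0],"twist": 0,"jaw": 1},{"translation": [0,0,0],"twist": 0,"jaw": 1}])

```text
time: 45.25
position: [0.6922, 0.005, 0.075]
tcp_rot: [-0.025, 1.0, 0.0, 0.0]
force: [-0.2, 0.4, -0.1]
finger_gap: 0.006
gripper_force: 0.0
```

Call:
jog_arm(moves=[{"translation": [-0.008,0,0],"twist": 0,"jaw": 1},{"translation": [0,0,0],"twist": 0,"jaw": 1}])

```text
time: 45.5
position: [0.6957, 0.0052, 0.0749]
tcp_rot: [-0.025, 1.0, 0.0, -0.0]
force: [-0.3, 0.1, 0.8]
finger_gap: 0.006
gripper_force: 0.2
```

```bash
python3 st.py; python3 lamp.py
```

```text
[0.6957 0.0052 0.0749] -177.13 0.005596974917955549 0.2280109841376543 [-0.3  0.1  0.8] [0.01 0.11 0.  ] [-0.15  0.79  1.35  0.    1.   -1.77] 45.5
0 [0.72255168 0.00326082] 49.09375
```

Call:
jog_arm(moves=[{"translation": [-0.005,0,0],"twist": 0,"jaw": 1},{"translation": [0,0,0],"twist": 0,"jaw": 1}])

```text
time: 45.85
position: [0.6964, 0.0053, 0.0746]
tcp_rot: [-0.025, 1.0, 0.0, -0.002]
force: [-4.8, 0.2, 2.3]
finger_gap: 0.005
gripper_force: 2.4
```

Call:
jog_arm(moves=[{"translation": [-0.005,0,0],"twist": 0,"jaw": 1},{"translation": [0,0,0],"twist": 0,"jaw": 1}])

```text
time: 46.1
position: [0.6968, 0.0054, 0.0744]
tcp_rot: [-0.025, 1.0, 0.0, -0.005]
force: [-9.1, -1.4, 2.7]
finger_gap: 0.003
gripper_force: 4.7
```

Call:
jog_arm(moves=[{"translation": [-0.005,0,0],"twist": 0,"jaw": 1},{"translation": [0,0,0],"twist": 0,"jaw": 1}])

```text
time: 46.35
position: [0.6971, 0.0055, 0.0743]
tcp_rot: [-0.025, 1.0, 0.0, -0.007]
force: [-13.0, -1.9, 6.0]
finger_gap: 0.005
gripper_force: 7.0
```

```bash
python3 st.py; python3 lamp.py
```

```text
[0.6971 0.0055 0.0743] -177.08 0.004641623698593651 7.02505457236839 [-13.   -1.9   6. ] [-0.28  2.24  0.05] [-0.15  0.8   1.33 -0.    1.03 -1.77] 46.35
0 [0.7227569  0.00310457] 49.78125
```

Force rises against the end stop and the knob no longer moves: lever fully over. Back off and check.

Call:
jog_arm(moves=[{"translation": [0.04,0,0],"twist": 0,"jaw": 1},{"translation": [0.1,0,0],"twist": 0,"jaw": 1},{"translation": [0.08,0,-0.05],"twist": 0,"jaw": 1},{"translation": [0.03,0,-0.1],"twist": 0,"jaw": 1},{"translation": [0,0,-0.12],"twist": 0,"jaw": 1}])

```text
time: 47.08
position: [0.5775, -0.0007, 0.2109]
tcp_rot: [-0.025, 1.0, 0.0, -0.0]
force: [1.2, 0.5, 0.6]
finger_gap: 0.001
gripper_force: 0.0
```

Call:
jog_arm(moves=[{"translation": [0,0,-0.06],"twist": 0,"jaw": 1},{"translation": [0,0,0],"twist": 0,"jaw": 1},{"translation": [0,0,0],"twist": 0,"jaw": 1}])

```text
time: 47.45
position: [0.5781, -0.0006, 0.2392]
tcp_rot: [-0.025, 1.0, 0.0, -0.0]
force: [-0.2, 0.2, -0.4]
finger_gap: 0.004
gripper_force: 0.0
```

```bash
python3 st.py; python3 lamp.py; python3 - <<'E'
from h import *
from workcell import bot
d=bot.get_image("scene")
for c in RNG:
    for q,h,a in contours(mask(d,c),100):
        if h: print(c,rect(plane(d,q,.039)),((XB@(rect(plane(d,q,.039))[:2]/1000-BAY[c]))*1000).round(1))
cv2.imwrite("pics/z.png",cv2.resize(d["img"][:,:,::-1],(800,600),interpolation=cv2.INTER_CUBIC))
E
```

```text
[ 0.5781 -0.0006  0.2392] -177.13 0.0035792131483198025 0.0 [-0.2  0.2 -0.4] [0.01 0.04 0.05] [-0.19  0.45  1.53  0.    1.16 -1.82] 47.45
0 [0.72282909 0.0026316 ] 35.375
1 [0.71625326 0.00279875] 24.1875
tip [0.71859844 0.00547448 0.09615811]
blue [ 583.8 -308.    67.1   68.6   66.6] [-0.8  0.8]
orange [ 533.4 -427.6   65.2   65.8   66.6] [-0.4  1. ]
green [ 635.9 -190.    63.7   63.8   66.5] [ 1.1 -0.2]
```

View pics/z.png

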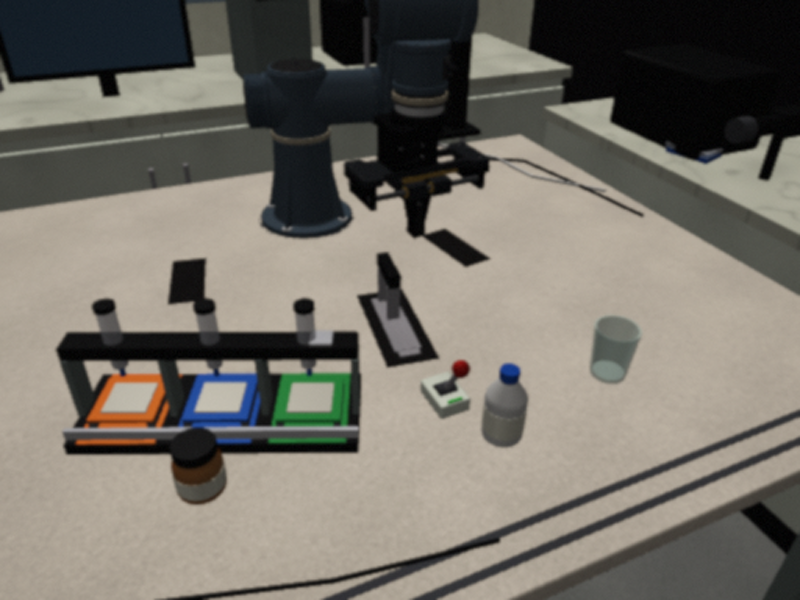

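The final view shows all three trays in their bays, the lifter on its mat (395,320), the lever over to on with its knob at (460,368), and the bystanders untouched.

```bash
python3 -c "
from workcell import bot
print(bot.close_job())"
```

```text
the job is handed in; nothing more can be done
None
```

The job is handed in: all three trays are in their own bays (centred to about 1–2 mm and square, as measured in the camera images), the lifter is back on its mat, and the lamp lever was pushed to its on stop last; no verdict came back at hand-in.

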